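# Clear and load the veneer cutting board, then set its guide

## Robot

A 6-joint arm with a two-finger parallel gripper is mounted at the origin on the work surface. World frame = base frame: x ahead of the robot, y to its left, z up, the work surface at z = 0. Lengths are in m, angles in rad, forces in N, time in s.
With the tool pointing down it reaches from about 0.35 to 0.975 m from the base axis. Payload 4.9 kg.
Tool frame: the origin (TCP) lies at the very end of the fingers, on their centre line; the grasp point (between the pads) lies behind it (manip.pinch_z is the y of the grasp point in the tool frame, in m); y points along the fingers, x is the direction in which the jaws open and shut, and the axes are right-handed (so a half turn about y gives the same grasp; the last joint's range is limited). The gripper opens to 85 mm and grips with 20 to 120 N. Pads are 22 mm wide; open, the fingers measure 114 mm over their backs; the gripper's body (76 mm by 85 mm) begins 54 mm behind the grasp point. The pads swing forward as they close: fully open they stand 13 mm farther back than shut.
Start: joints at [1.108, 0.053, 1.613, -0, 1.476, -0.119], TCP at [0.211, 0.588, 0.231] pointing down, gripper open.
Joint ranges: [-3.01, 3.01], [-1.01, 2.22], [0.06, 2.58], [-1.02, 4.17], [0.09, 2.62], [-3.14, 3.14]. Speed limits (rad/s): [2.57, 2.57, 3.14, 3.14, 3.14, 3.14].

## Interface

Orientations are given as a unit quaternion [w, x, y, z].
In Python, from plant import manip gives the robot as it stands.
- The arm moves only by the tool drive_tool, never from a script. Its argument "motion" is a list of rows, each a list of 3 entries, a list of its own where there are three numbers: the shift along the tool's x, y, z in units of 25 mm (1.0 is 25 mm), then the turn, a rotation vector about the tool's x, y, z in units of 5 degrees (1.0 is 5 degrees), then the closure, from -1 (fully open) to 1 (shut). A call has 1 to 12 rows; each row shifts and turns the commanded pose from where the row before left it, along the tool's axes as they then stand; what a row does not reach is not made up. A row lasts 1/10 s, in which the tool goes at most 50 mm and 8.59 degrees, less where a joint would pass 70% of its speed; a pose out of reach is approached as far as the arm can. A call is refused whole if a number of a shift passes 1 or a number of a turn 1, either way. A call with a gripper value outside its range is refused whole. The fingers move at their own pace and stop on an object; the grip force is fixed at half the most. Time passes only in rows, so rows that do not move let the fingers close. It gives the time, the measured TCP pose, the force and the opening at its end, in the units of the state.
- manip.state(): the state, without advancing time (a new reading comes with each control period).
- manip.grab_frame(name): name is "side" or "top"; returns a dict with "img" (480x640x3 uint8, blue, green, red), "range_z" (480x640 float32, m along the optical axis (not along the pixel's ray), 0 where there is no reading), "camera_matrix" (3x3 intrinsics, pixels), "k1" (the pictures are not rectified: a ray, as slopes to the right and down, at radius r is drawn at 1 + k1 r^2 times it, then the intrinsics apply), "world_from_camera" (4x4, takes a point from camera to world coordinates). Camera axes: x right, y down, z forward; pixel columns grow to the right and rows downward; lengths in m; the calibration is good to about 2 mm. A picture is of the moment at which its call begins.
- manip.job_done(): hands the job in, once; it reports no verdict.
The state is a dict: "time": time; "joint_pos": joint angles; "joint_vel": joint speeds; "joint_efforts": joint torques, N m; "tool_pos": TCP position; "tool_rot": TCP orientation; "contact_force": force on the tool from outside, world axes, zero at the start; "ft_torque": the same for the moment, N m; "gripper_width": opening from 0.0 (shut) to 1.0 (fully open).
Only numpy, scipy, OpenCV 4.12 (cv2) and the standard library are available. Lean on these libraries where they do the work, as an engineer would, in place of code of your own. Each camera call takes 0.05 s, during which the arm holds its last target. There are 200 camera calls.

## Task

Get the veneer cutting board ready for the next cut: slide the cutting guide right back to its parked end, sweep every offcut off the bed into the trough at its end with the scraper block, and stand the scraper upright in the middle of its cork mat again. Then lay the two slats side by side on the cleared bed, flat, lengthwise and wholly on it, and only after that slide the guide out over them until its white line is level with the brass pointer. Move offcuts on the bed with the scraper only, never with the fingers (one knocked off the board may be picked up and dropped into the trough), and leave the other things on the bench alone.

Things in the scene. Friction and masses are not known exactly. Their poses are not given: they have to be found in the camera images.
- board: fixed wooden veneer cutting board. Origin on the bench under the bed; x points to the board's far edge, y along the bed towards the guide's parked end, z up. Later 'board x, y, z' in mm are from this origin. Along the far edge (x = 97 to 135, y = -120 to 195) runs an aluminium track, top at z = 40; the slab under it reaches x = 150, z = 34
- bed_centre (a point): middle of the bed, on its surface (axes as the board's). The flat bed, board z = 34, is clear from board x = -85 to 85 and y = -120 to 130: dark rails 10 mm thick along both long sides and 8 mm at the +y end, tops at board z = 48. At y = -120 the bed ends in an open edge over the trough
- trough_floor (a point): middle of the floor of the offcut trough (axes as the board's): clear from board x = -85 to 85 and y = -197 to -120, floor at board z = 6, 28 mm below the bed; its three outer walls reach board z = 48
- guide (a joint): position of the cutting guide along its track, m: 0 at the trough end, 0.28 at the parked end (board +y, past the end rail); the grip's middle is at board y = -110 mm + this. Stays where it is left; sliding it takes about 3 N
- guide_index (a point): middle of the top of the guide's grip, a black block 24 (board x) x 20 (y) x 45 mm high, top at board z = 85.5, board x = 116, with a white line at its middle. From its -x face a steel straightedge, 16 wide, 8 thick, reaches across the board to board x = -112 at board z = 54 to 62: passes over flat offcuts, slats lying on the bed and the rails and moves with the grip
- marker: small fixed brass pointer (3 mm wide, 12 mm high) beside the track on its far side, on a white scale strip at board x = 145; the guide is set when its grip's white line is level with the pointer in the board's y. Origin at its foot (board z = 34), axes as the board's
- scraper: wooden scraper block: foot 95 (x) x 34 (y) x 22 mm high, on it an upright handle 60 x 16 mm (x, y) from z = 22 to 60, with a cap 60 x 26 mm, z = 60 to 68. Origin at the centre of its underside, z up. About 180 g. Hold it across the handle, the fingers closing along its y
- slat_a: loose light wooden slat, 100 (x) x 30 (y) x 14 mm, 35 g, lying on the bench; origin at the centre of its underside
- slat_b: a second slat like slat_a, on the other side of the board
- mat: cork mat on the bench, 150 x 140 x 6 mm, the scraper's place; origin at the centre of its underside (fixed)
- offcut0: loose flat wooden offcut, 30 x 20 x 10 mm, 12 g, on the bed; origin at the centre of its underside. May be absent: three to six offcuts are there
- offcut1: loose flat wooden offcut, 26 x 20 x 10 mm, 12 g, on the bed; origin at the centre of its underside. May be absent: three to six offcuts are there
- offcut2: loose flat wooden offcut, 32 x 18 x 10 mm, 12 g, on the bed; origin at the centre of its underside. May be absent: three to six offcuts are there
- offcut3: loose flat wooden offcut, 24 x 22 x 10 mm, 12 g, on the bed; origin at the centre of its underside. May be absent: three to six offcuts are there
- offcut4: loose flat wooden offcut, 28 x 24 x 10 mm, 12 g, on the bed; origin at the centre of its underside. May be absent: three to six offcuts are there
- offcut5: loose flat wooden offcut, 34 x 20 x 10 mm, 12 g, on the bed; origin at the centre of its underside. May be absent: three to six offcuts are there
- glue: bystander: glue bottle, 48 mm wide, 110 mm high; loose, leave it alone. Origin at the centre of its underside
- brushpot: bystander: white cup, 70 mm wide, 70 mm high; loose, leave it alone. Origin at the centre of its underside
- ball: bystander: white plaster egg, 64 mm wide, 66 mm high; loose, leave it alone. Origin at the centre of its underside
- varnish: bystander: amber jar, 60 mm wide, 70 mm high; loose, leave it alone. Origin at the centre of its underside

How it is judged:
On the way, in this order (a step that is already met when the one before it is completed fails the run):
1. the guide is slid back to its parked end (value of joint guide above 0.272 m), for 0.2 s.
2. the scraper is set on the bed (x of scraper in the frame of board between -0.08 and 0.08 m and y of scraper in the frame of board between -0.14 and 0.13 m and z of scraper in the frame of board between 0.03 and 0.042 m), for 0.2 s.
3. every offcut lies in the trough (y of offcut0 in the frame of board between -0.2 and -0.122 m and x of offcut0 in the frame of board between -0.087 and 0.087 m and z of each of offcut0, offcut1, offcut2, offcut3, offcut4, offcut5 in the frame of board below 0.032 m and y of offcut1 in the frame of board between -0.2 and -0.122 m and x of offcut1 in the frame of board between -0.087 and 0.087 m and y of offcut2 in the frame of board between -0.2 and -0.122 m and x of offcut2 in the frame of board between -0.087 and 0.087 m and y of offcut3 in the frame of board between -0.2 and -0.122 m and x of offcut3 in the frame of board between -0.087 and 0.087 m and y of offcut4 in the frame of board between -0.2 and -0.122 m and x of offcut4 in the frame of board between -0.087 and 0.087 m and y of offcut5 in the frame of board between -0.2 and -0.122 m and x of offcut5 in the frame of board between -0.087 and 0.087 m), for 0.2 s.
4. the scraper stands on its mat again, let go (horizontal distance between scraper and mat below 0.045 m and height (world z) of scraper below 0.012 m and angle between scraper's own z axis and vertical below 0.1 rad and contact force between scraper and the fingers below 0.1 N and linear speed of scraper below 0.02 m/s), for 0.2 s.
5. with the guide still parked, both slats lie flat and lengthwise on the bed, let go (x of slat_a in the frame of board between -0.072 and 0.072 m and y of slat_a in the frame of board between -0.073 and 0.083 m and z of slat_a in the frame of board between 0.03 and 0.04 m and angle between each of slat_a, slat_b's own z axis and vertical below 0.1 rad and angle between the x axis of each of slat_a, slat_b and the y axis of board, either way round below 0.2 rad and linear speed of each of slat_a, slat_b below 0.02 m/s and contact force between each of slat_a, slat_b and the fingers below 0.1 N and x of slat_b in the frame of board between -0.072 and 0.072 m and y of slat_b in the frame of board between -0.073 and 0.083 m and z of slat_b in the frame of board between 0.03 and 0.04 m and value of joint guide above 0.265 m), for 0.2 s.
At the end, for the whole second after the job is handed in: the guide's white line within 4 mm of the pointer along the track, still; both slats flat on the bed, wholly on it, within 0.2 rad of lengthwise; every offcut in the trough, below bed level; the scraper upright on its mat, within 45 mm of its centre; all let go and at rest (all of step 3 and all of step 4 and y of guide_index in the frame of marker between -0.004 and 0.004 m and velocity of joint guide between -0.005 and 0.005 m/s and x of slat_a in the frame of board between -0.072 and 0.072 m and y of slat_a in the frame of board between -0.073 and 0.083 m and z of slat_a in the frame of board between 0.03 and 0.04 m and angle between each of slat_a, slat_b's own z axis and vertical below 0.1 rad and angle between the x axis of each of slat_a, slat_b and the y axis of board, either way round below 0.2 rad and linear speed of each of slat_a, slat_b below 0.02 m/s and contact force between each of slat_a, slat_b and the fingers below 0.1 N and x of slat_b in the frame of board between -0.072 and 0.072 m and y of slat_b in the frame of board between -0.073 and 0.083 m and z of slat_b in the frame of board between 0.03 and 0.04 m); the robot touches nothing.
It fails at once if fingers touch an offcut that lies on the bed ((contact force between offcut0 and the fingers above 0.03 N and y of offcut0 in the frame of board between -0.115 and 0.13 m and x of offcut0 in the frame of board between -0.085 and 0.085 m and z of offcut0 in the frame of board between 0.03 and 0.055 m) or (contact force between offcut1 and the fingers above 0.03 N and y of offcut1 in the frame of board between -0.115 and 0.13 m and x of offcut1 in the frame of board between -0.085 and 0.085 m and z of offcut1 in the frame of board between 0.03 and 0.055 m) or (contact force between offcut2 and the fingers above 0.03 N and y of offcut2 in the frame of board between -0.115 and 0.13 m and x of offcut2 in the frame of board between -0.085 and 0.085 m and z of offcut2 in the frame of board between 0.03 and 0.055 m) or (contact force between offcut3 and the fingers above 0.03 N and y of offcut3 in the frame of board between -0.115 and 0.13 m and x of offcut3 in the frame of board between -0.085 and 0.085 m and z of offcut3 in the frame of board between 0.03 and 0.055 m) or (contact force between offcut4 and the fingers above 0.03 N and y of offcut4 in the frame of board between -0.115 and 0.13 m and x of offcut4 in the frame of board between -0.085 and 0.085 m and z of offcut4 in the frame of board between 0.03 and 0.055 m) or (contact force between offcut5 and the fingers above 0.03 N and y of offcut5 in the frame of board between -0.115 and 0.13 m and x of offcut5 in the frame of board between -0.085 and 0.085 m and z of offcut5 in the frame of board between 0.03 and 0.055 m)).
It fails at once if a bystander is moved by more than 30 mm (distance of any of glue, brushpot, ball, varnish from where it was at the start of the episode above 0.03 m).
Of offcut0, offcut1, offcut2, offcut3, offcut4, offcut5 only 3 to 6 are there at a start; the rules pass over those that are not, and their reading is None.
At some moment in a run one of offcut0, offcut1, offcut2, offcut3, offcut4, offcut5, scraper may be knocked a few centimetres aside while the robot is not near it.
Once in a run the grip may slacken for a moment while it holds something.
It also fails if it takes over 208 s, if anything falls off the work surface, if the arm or the gripper's body presses on something with over 40 N, if the wrist force passes 120 N, or if a joint passes its speed limit or range.

## Working session

There is one attempt and no reset: what is moved stays moved. The work goes in short steps, Python scripts to look and compute and a tool call to move; the robot and the scene stay as the last step left them, time stands still between calls to the robot, and variables do not carry over. Pictures are saved under pics/ and viewed, about 12 in all and at most 16, crops included, and the job is handed in when it is done.

Besides the shell and the picture viewer there is one more tool, called after "Call:" as name(argument=value, ...) on one line, values as JSON. drive_tool: Moves the arm, as the interface text tells. Its arguments: {"type":"object","properties":{"motion":{"type":"array","items":{"type":"array"}}},"required":["motion"]}

```bash
ls; mkdir -p pics; cat > h.py <<'E'
import numpy as np, cv2, json
from plant import manip
from scipy.spatial.transform import Rotation as R
def grab(name,save=None):
    f=manip.grab_frame(name)
    if save: cv2.imwrite(f'pics/{save}.png',f['img'])
    np.savez(f'/tmp/{name}.npz',**{k:np.asarray(v) for k,v in f.items()})
    return f
def pts(f):
    """world point for every pixel"""
    K=np.asarray(f['camera_matrix']); k1=float(f['k1']); h,w=f['range_z'].shape
    u,v=np.meshgrid(np.arange(w),np.arange(h))
    p=np.stack([u,v],-1).reshape(-1,1,2).astype(float)
    s=cv2.undistortPoints(p,K,np.array([k1,0,0,0,0.])).reshape(h,w,2)
    z=f['range_z']; P=np.stack([s[...,0]*z,s[...,1]*z,z],-1)
    T=np.asarray(f['world_from_camera']); W=P@T[:3,:3].T+T[:3,3]
    W[z<=0]=np.nan
    return W
def pix(f,p):
    T=np.linalg.inv(f['world_from_camera']); q=np.atleast_2d(p)@T[:3,:3].T+T[:3,3]
    return cv2.projectPoints(q,np.zeros(3),np.zeros(3),np.asarray(f['camera_matrix']),np.array([float(f['k1']),0,0,0,0.]))[0].reshape(-1,2)
def st():
    s=manip.state(); q=s['tool_rot']; r=R.from_quat([q[1],q[2],q[3],q[0]])
    return s,np.array(s['tool_pos']),r
E
python3 - <<'E'
from h import *
s,p,r=st(); print(s); print(r.as_matrix().round(3), manip.pinch_z)
for n in('top','side'):
    f=grab(n,n+'0'); print(n,np.asarray(f['world_from_camera']).round(3))
E
```

```text
pics
{'time': 0.0, 'joint_pos': array([ 1.10798197e+00,  5.34128003e-02,  1.61430469e+00, -3.80701004e-06,
        1.47597390e+00, -1.18967462e-01]), 'joint_vel': array([ 0.00140429, -0.00222938, -0.0004867 , -0.00011589, -0.00111481,
       -0.00013046]), 'joint_efforts': array([ 1.32276517e-03, -3.93674719e+01, -3.70180893e+01,  3.58152317e-05,
        6.83415463e-03,  2.20759091e-06]), 'tool_pos': array([0.21039681, 0.58786253, 0.23002194]), 'tool_rot': array([-0.57781391,  0.57852059,  0.40643728, -0.40774225]), 'contact_force': array([-0.24904736,  0.75030802, -0.16283993]), 'ft_torque': array([-0.0341781 , -0.00502932, -0.00759682]), 'gripper_width': 0.9984737843349791}
[[ 0.337 -0.001 -0.941]
 [ 0.941 -0.002  0.337]
 [-0.002 -1.     0.   ]] -0.0187
top [[ 0.02  -0.998  0.055  0.555]
 [-0.999 -0.022 -0.029  0.017]
 [ 0.03  -0.054 -0.998  1.031]
 [ 0.     0.     0.     1.   ]]
side [[-0.961 -0.142  0.237  0.325]
 [-0.276  0.558 -0.783  0.902]
 [-0.021 -0.818 -0.575  0.752]
 [ 0.     0.     0.     1.   ]]
```

View pics/top0.png

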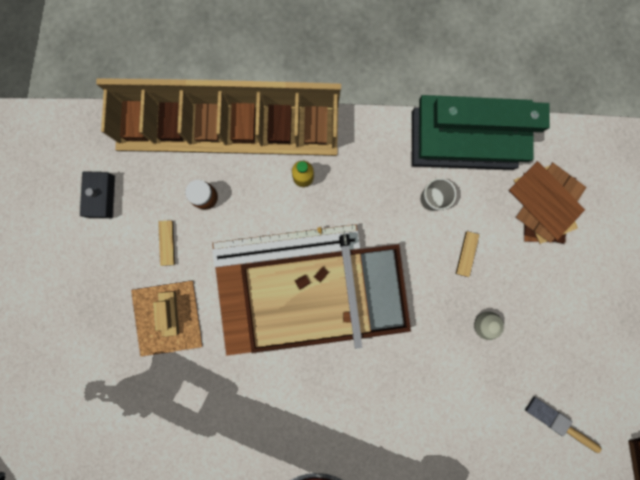

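View pics/side0.png

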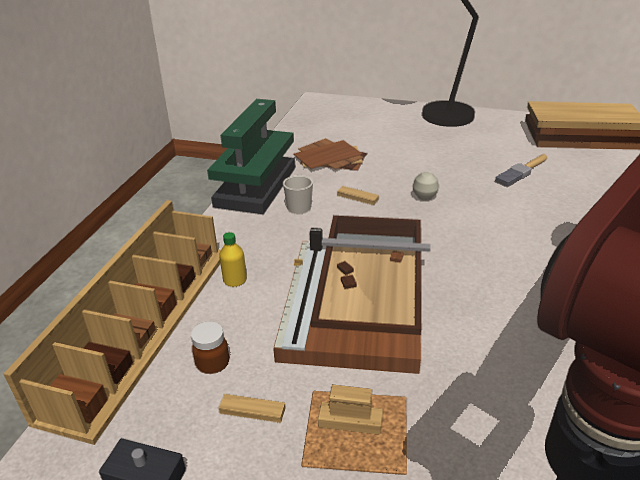

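```bash
python3 - <<'E'
from h import *
a=cv2.imread('pics/top0.png')[215:365,205:420]; cv2.imwrite('pics/c1.png',cv2.resize(a,None,fx=3.7,fy=3.7,interpolation=cv2.INTER_CUBIC))
f=dict(np.load('/tmp/top.npz')); W=pts(f)
for n,(u,v) in dict(grip=(346,239),bed=(300,300),trough=(385,290),mat=(140,345),scr=(172,312),slatL=(167,243),slatR=(467,254),rail=(250,320),slab=(232,310)).items(): print(n,np.nanmedian(W[v-2:v+3,u-2:u+3].reshape(-1,3),0).round(4))
E
```

```text
grip [ 0.6273 -0.0503  0.0857]
bed [0.4974 0.0427 0.0355]
trough [ 0.5215 -0.1453  0.0065]
mat [0.3889 0.3944 0.0062]
scr [0.4652 0.319  0.0284]
slatL [0.6152 0.34   0.0141]
slatR [ 0.6053 -0.3276  0.0149]
rail [0.4539 0.1469 0.0483]
slab [0.473  0.1881 0.0347]
```

View pics/c1.png

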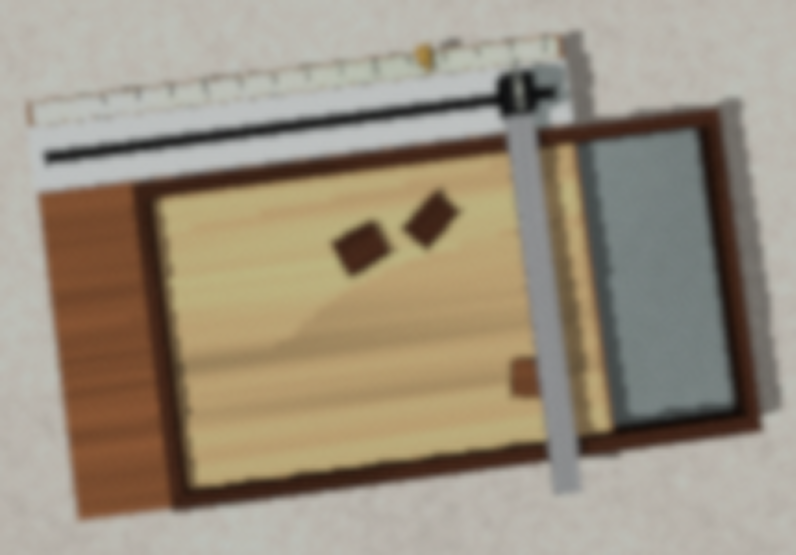

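```bash
cat >> h.py <<'E'
def ray(f,uv,z):
    """pixels -> world at height z"""
    K=np.asarray(f['camera_matrix']); s=cv2.undistortPoints(np.array(uv,float).reshape(-1,1,2),K,np.array([float(f['k1']),0,0,0,0.])).reshape(-1,2)
    T=np.asarray(f['world_from_camera']); d=np.c_[s,np.ones(len(s))]@T[:3,:3].T
    t=(np.asarray(z)-T[2,3])/d[:,2]; return T[:3,3]+d*t[:,None]
def rect(W,m):
    """minAreaRect of a mask's world points"""
    (c,wh,a)=cv2.minAreaRect((W[m][:,:2]*1000).astype(np.float32)); return np.round(c,1),np.round(wh,1),round(a,1)
E
python3 - <<'E'
from h import *
from scipy.optimize import least_squares
f=dict(np.load('/tmp/top.npz')); W=pts(f)
pk=[(136,184,95,138,48),(174,508,-95,138,48),(38,192,97,195,34),(30,104,150,195,34),(562,36,150,-120,34),(580,145,85,-120,34),(612,430,-85,-120,34)]
pk=np.array(pk,float); uv=pk[:,:2]/3.7+[205-.36,215-.36]; P=ray(f,uv,pk[:,4]/1000)[:,:2]
def fun(x):
    c,s=np.cos(x[2]),np.sin(x[2]); return (x[:2]+pk[:,2:4]/1000@np.array([[c,s],[-s,c]])-P)
r=least_squares(lambda x:fun(x).ravel(),[.5,.05,0.1],loss='soft_l1',f_scale=.003); print(r.x,(fun(r.x)*1000).round(1))
c,s=np.cos(r.x[2]),np.sin(r.x[2]); Rb=np.array([[c,-s],[s,c]])
json.dump(r.x.tolist(),open('board.json','w'))
q=lambda u,v,z:((ray(f,[(u/3.7+204.64,v/3.7+214.64)],z)[0,:2]-r.x[:2])@Rb*1000).round(1)
print('grip line',q(519,93,.0855),'pointer top',q(425,50,.046),'foot',q(425,70,.034),'offs',q(361,247,.044),q(432,218,.044),q(522,377,.044))
Z=W[...,2]
v,u=np.mgrid[:480,:640]
for n,(u0,u1,v0,v1,z0,z1) in dict(slatL=(150,185,210,275,.009,.02),slatR=(448,490,222,285,.009,.02),foot=(140,195,285,350,.016,.027),cap=(140,195,270,340,.06,.075),mat=(125,208,275,362,.003,.011)).items():
    m=(u>=u0)&(u<u1)&(v>=v0)&(v<v1)&(Z>z0)&(Z<z1); print(n,m.sum(),rect(W,m),np.nanmedian(Z[m]).round(4))
E
```

```text
[0.4985044  0.01958616 0.14826824] [[ 0.9  1.3]
 [-2.5  0. ]
 [ 0.1 -1.1]
 [ 1.3  0.3]
 [ 0.7 -0.4]
 [ 0.5  1.7]
 [-1.5 -1.8]]
grip line [115.9 -85.8] pointer top [150.1 -38. ] foot [139.5 -36.8] offs [41.6 13.1] [ 52.9 -29.7] [-44.7 -69.6]
slatL 647 (array([616.6, 342.9]), array([99.8, 32.2]), 5.1) 0.0143
slatR 618 (array([ 606.9, -330.3]), array([ 31.6, 100.7]), 76.2) 0.0147
foot 151 (array([462. , 330.1]), array([93.4, 36. ]), 6.2) 0.0252
cap 264 (array([461.5, 331. ]), array([58.9, 27.5]), 5.9) 0.0735
mat 3417 (array([449.8, 340.1]), array([190.2, 184.4]), 1.5) 0.0063
```

Call:
drive_tool(motion=[[[0,0,0],[0,-0.94,0],-1],[[0,0,0],[0,-0.94,0],-1],[[0,0,0],[0,-0.94,0],-1],[[0,0,0],[0,-0.94,0],-1],[[0,0,0],[0,-0.94,0],-1],[[0,0,0],[0,-0.94,0],-1],[[-1,0,-0.46],[0,0,0],-1],[[-1,0,-0.46],[0,0,0],-1],[[-1,0,-0.46],[0,0,0],-1],[[-1,0,-0.46],[0,0,0],-1],[[-1,0,-0.46],[0,0,0],-1],[[-1,0,-0.46],[0,0,0],-1]])

```text
time: 1.3
tool_pos: [0.3013, 0.449, 0.2307]
tool_rot: [0.462, -0.462, -0.535, 0.536]
contact_force: [0.2, 0.8, -0.2]
gripper_width: 0.994
```

Call:
drive_tool(motion=[[[-1,0,-0.46],[0,0,0],-1],[[-1,0,-0.46],[0,0,0],-1],[[-1,0,-0.46],[0,0,0],-1],[[-1,0,-0.46],[0,0,0],-1],[[-1,0,-0.46],[0,0,0],-1],[[-1,0,-0.46],[0,0,0],-1],[[-1,0,-0.46],[0,0,0],-1],[[-1,0,-0.46],[0,0,0],-1],[[-1,0,-0.46],[0,0,0],-1],[[-1,0,-0.46],[0,0,0],-1],[[-1,0,-0.46],[0,0,0],-1],[[-1,0,-0.46],[0,0,0],-1]])

```text
time: 2.5
tool_pos: [0.4821, 0.1728, 0.2308]
tool_rot: [0.462, -0.461, -0.535, 0.536]
contact_force: [-0.7, 0.6, 0.2]
gripper_width: 0.998
```

```bash
cat >> h.py <<'E'
X0=np.array(json.load(open('board.json'))) if __import__('os').path.exists('board.json') else np.zeros(3)
def b2w(b):
    c,s=np.cos(X0[2]),np.sin(X0[2]); b=np.asarray(b,float); return np.array([X0[0]+c*b[0]/1e3-s*b[1]/1e3,X0[1]+s*b[0]/1e3+c*b[1]/1e3,b[2]/1e3])
def w2b(p):
    c,s=np.cos(X0[2]),np.sin(X0[2]); d=np.asarray(p,float)[:2]-X0[:2]; return np.array([c*d[0]+s*d[1],-s*d[0]+c*d[1],p[2]])*1e3
def need(target,yaw=None):
    """units still to move (tool axes) to bring TCP to world target; yaw (deg world) of the jaw axis"""
    s,p,r=st(); M=r.as_matrix(); y=np.degrees(np.arctan2(M[1,0],M[0,0]))
    out='t %.1f shift %s board %s jawyaw %.2f tilt %.2f w %.3f F %s'%(s['time'],(M.T@(np.asarray(target)-p)/.025).round(2),w2b(p).round(1),y,np.degrees(np.arccos(-M[2,1])),s['gripper_width'],np.round(s['contact_force'],1))
    if yaw is not None: d=(yaw-y+90)%180-90; out+=' turn_y %.2f'%(-d/5)
    print(out)
E
python3 -c "
from h import *
need(b2w([116,-86,58]),98.5)"
```

```text
t 2.5 shift [-9.6   6.91 -4.39] board [  6.4 154.  230.8] jawyaw 98.50 tilt 0.05 w 0.998 F [-0.7  0.6  0.2] turn_y -0.00
```

Call:
drive_tool(motion=[[[-0.96,0,-0.44],[0,0,0],-1],[[-0.96,0,-0.44],[0,0,0],-1],[[-0.96,0,-0.44],[0,0,0],-1],[[-0.96,0,-0.44],[0,0,0],-1],[[-0.96,0,-0.44],[0,0,0],-1],[[-0.96,0,-0.44],[0,0,0],-1],[[-0.96,0,-0.44],[0,0,0],-1],[[-0.96,0,-0.44],[0,0,0],-1],[[-0.96,0,-0.44],[0,0,0],-1],[[-0.96,0,-0.44],[0,0,0],-1],[[0,0,0],[0,0,0],-1],[[0,0,0],[0,0,0],-1]])

```text
time: 3.7
tool_pos: [0.6259, -0.0472, 0.2305]
tool_rot: [0.462, -0.461, -0.535, 0.536]
contact_force: [0.2, 0.9, 0.1]
gripper_width: 1.007
```

Call:
drive_tool(motion=[[[0,0.9,0],[0,0,0],-1],[[0,0.9,0],[0,0,0],-1],[[0,0.9,0],[0,0,0],-1],[[0,0.7,0],[0,0,0],-1],[[0,0,0],[0,0,0],-1]])

```text
time: 4.2
tool_pos: [0.6237, -0.0459, 0.1427]
tool_rot: [0.463, -0.459, -0.535, 0.537]
contact_force: [-0.6, -0.6, -0.2]
gripper_width: 1.004
```

```bash
python3 -c "
from h import *
need(b2w([116,-86,58]),98.5)
f=grab('side','s1'); a=f['img'][180:330,240:460]; cv2.imwrite('pics/c2.png',cv2.resize(a,None,fx=3.5,fy=3.5,interpolation=cv2.INTER_CUBIC))"
```

```text
t 4.2 shift [-0.12  3.39 -0.09] board [114.2 -83.3 142.7] jawyaw 98.55 tilt 0.37 w 1.004 F [-0.6 -0.6 -0.2] turn_y 0.01
```

View pics/c2.png

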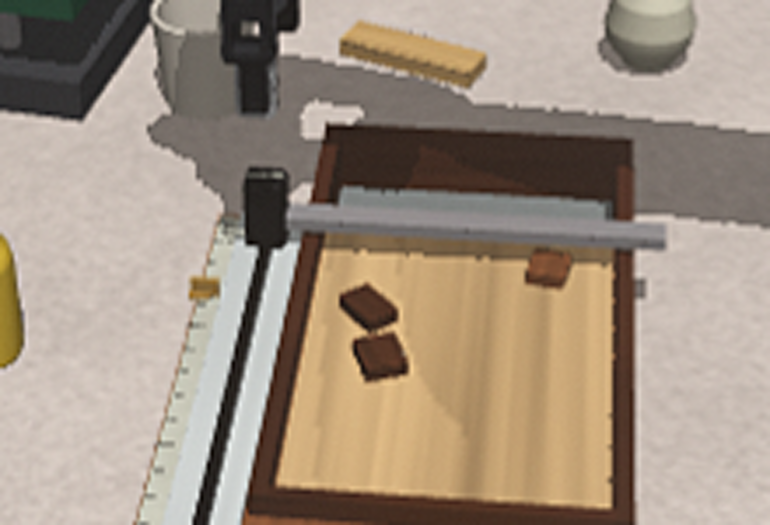

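Call:
drive_tool(motion=[[[-0.12,0.9,-0.09],[0,0,0],-1],[[0,0.9,0],[0,0,0],-1],[[0,0.9,0],[0,0,0],-1],[[0,0.7,0],[0,0,0],-1],[[0,0,0],[0,0,0],-1],[[0,0,0],[0,0,0],1],[[0,0,0],[0,0,0],1],[[0,0,0],[0,0,0],1],[[0,0,0],[0,0,0],1],[[0,0,0],[0,0,0],1],[[0,0,0],[0,0,0],1],[[0,0,0],[0,0,0],1]])

```text
time: 5.45
tool_pos: [0.6294, -0.0495, 0.0625]
tool_rot: [-0.461, 0.462, 0.536, -0.535]
contact_force: [-1.8, 2.6, 5.8]
gripper_width: 0.226
```

```bash
python3 -c "
from h import *
need(b2w([116,168,58]),98.5)"
```

```text
t 5.5 shift [10.23  0.18  0.13] board [119.3 -87.6  62.5] jawyaw 98.51 tilt 0.07 w 0.226 F [-1.8  2.6  5.8] turn_y 0.00
```

Call:
drive_tool(motion=[[[0.4,0,0.1],[0,0,0],1],[[0.9,0,0],[0,0,0],1],[[0.9,0,0],[0,0,0],1],[[1,0,0],[0,0,0],1],[[1,0,0],[0,0,0],1],[[1,0,0],[0,0,0],1],[[1,0,0],[0,0,0],1],[[1,0,0],[0,0,0],1],[[1,0,0],[0,0,0],1],[[1,0,0],[0,0,0],1],[[0.6,0,0],[0,0,0],1],[[0.3,0,0],[0,0,0],1]])

```text
time: 6.65
tool_pos: [0.5913, 0.2004, 0.0626]
tool_rot: [-0.459, 0.463, 0.537, -0.535]
contact_force: [5.7, -2.1, 0.2]
gripper_width: 0.22
```

```bash
python3 -c "
from h import *
need(b2w([116,168,58]),98.5)"
```

```text
t 6.7 shift [0.11 0.18 0.1 ] board [118.5 165.2  62.6] jawyaw 98.57 tilt 0.38 w 0.220 F [ 5.7 -2.1  0.2] turn_y 0.01
```

Call:
drive_tool(motion=[[[0.15,0,0],[0,0,0],1],[[0,0,0],[0,0,0],1],[[0,0,0],[0,0,0],1],[[0,0,0],[0,0,0],-1],[[0,0,0],[0,0,0],-1],[[0,0,0],[0,0,0],-1],[[0,0,0],[0,0,0],-1],[[0,-0.6,0],[0,0,0],-1],[[0,-1,0],[0,0,0],-1],[[0,-1,0],[0,0,0],-1],[[0,-1,0],[0,0,0],-1],[[0,-1,0],[0,0,0],-1]])

```text
time: 7.85
tool_pos: [0.5886, 0.2033, 0.1787]
tool_rot: [-0.461, 0.462, 0.536, -0.535]
contact_force: [0.3, 0.1, 0.3]
gripper_width: 1.001
```

```bash
cat >> h.py <<'E'
def comp(f,roi,z0,z1,minpx=8):
    """blobs in a height band inside a pixel roi: world rects, mm"""
    W=pts(f); Z=W[...,2]; u0,u1,v0,v1=roi; m=np.zeros(Z.shape,np.uint8); m[v0:v1,u0:u1]=((Z>z0)&(Z<z1))[v0:v1,u0:u1]
    n,l,s,c=cv2.connectedComponentsWithStats(m)
    for i in range(1,n):
        if s[i,4]>=minpx: print(s[i,4],c[i].round(1),*rect(W,l==i),'z',np.nanmedian(Z[l==i]).round(4))
E
python3 -c "
from h import *
f=grab('top','t2')
print(b2w([116,170,85]))
comp(f,(100,640,200,380),.079,.093)
print('scr'); comp(f,(130,210,270,370),.06,.085);comp(f,(130,210,270,370),.022,.034)
print('foot corner mat'); print(w2b(ray(f,[(0,0)],0.04)[0])[:1])
a=f['img'][190:370,120:420]; cv2.imwrite('pics/c3.png',cv2.resize(a,None,fx=2.6,fy=2.6,interpolation=cv2.INTER_CUBIC))
need(np.array([.4615,.331,.2]),96)
"
```

```text
[0.58811834 0.20485716 0.085     ]
14 [223.2 260.1] [578.6 200. ] [ 2.6 17.8] 9.0 z 0.0836
scr
363 [160.2 314.8] [461.8 330. ] [58.4 27.3] 8.2 z 0.074
309 [169.5 305.7] [469.2 331.4] [78.7 36.9] 5.4 z 0.0282
foot corner mat
[767.86101231]
t 7.9 shift [ 5.79 -0.66  4.37] board [118.9 168.6 184.3] jawyaw 98.51 tilt 0.54 w 0.996 F [3.  0.9 3.8] turn_y 0.50
```

View pics/c3.png

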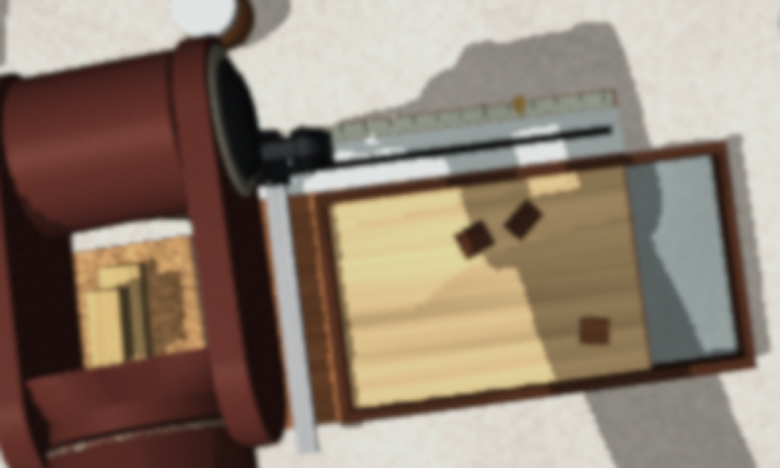

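Call:
drive_tool(motion=[[[0.97,0,0.73],[0,0.05,0],-1],[[0.97,0,0.73],[0,0.05,0],-1],[[0.97,0,0.73],[0,0.05,0],-1],[[0.97,0,0.73],[0,0.05,0],-1],[[0.97,0,0.73],[0,0.05,0],-1],[[0.95,0,0.73],[0,0.05,0],-1],[[0,0,0],[0,0,0],-1],[[0,0.9,0],[0,0,0],-1],[[0,0.9,0],[0,0,0],-1],[[0,0.4,0],[0,0,0],-1],[[0,0,0],[0,0,0],-1],[[0,0,0],[0,0,0],-1]])

```text
time: 9.1
tool_pos: [0.4609, 0.3318, 0.1222]
tool_rot: [-0.469, 0.469, 0.53, -0.529]
contact_force: [-0.3, -0.2, 0.1]
gripper_width: 1.001
```

```bash
python3 -c "
from h import *
need(np.array([.462,.3305,.033]),97)
f=grab('side','s2'); a=f['img'][330:480,260:460]; cv2.imwrite('pics/c4.png',cv2.resize(a,None,fx=3.5,fy=3.5,interpolation=cv2.INTER_CUBIC))
W=pts(f);Z=W[...,2]
comp(f,(300,420,380,440),.069,.078)
comp(f,(300,420,380,440),.023,.031)
"
```

```text
t 9.1 shift [-0.06  3.57 -0.04] board [  8.9 314.4 122.2] jawyaw 96.97 tilt 0.06 w 1.001 F [-0.3 -0.2  0.1] turn_y -0.01
570 [351.  394.8] [462.4 333.2] [60.5 29. ] 6.1 z 0.0736
726 [350.4 417.2] [463. 333.] [94.6 36.4] 6.9 z 0.0278
```

View pics/c4.png

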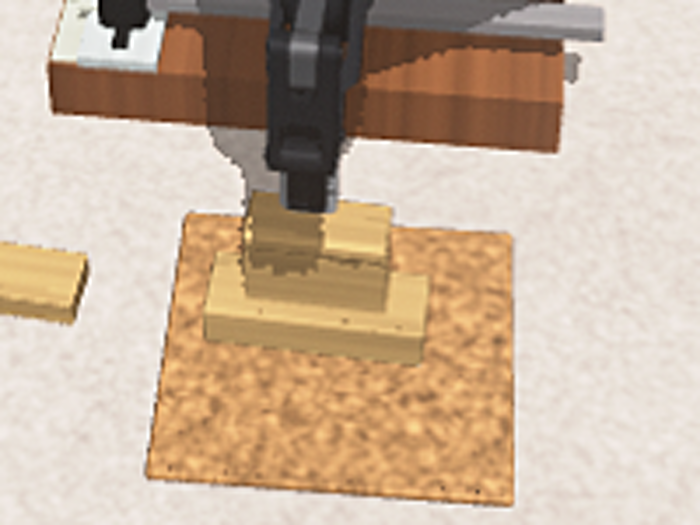

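Call:
drive_tool(motion=[[[0,0.9,0],[0,0,0],-1],[[0,0.9,0],[0,0,0],-1],[[0,0.9,0],[0,0,0],-1],[[0,0.8,0],[0,0,0],-1],[[0,0,0],[0,0,0],-1],[[0,0,0],[0,0,0],1],[[0,0,0],[0,0,0],1],[[0,0,0],[0,0,0],1],[[0,0,0],[0,0,0],1],[[0,0,0],[0,0,0],1],[[0,0,0],[0,0,0],1],[[0,0,0],[0,0,0],1]])

```text
time: 10.35
tool_pos: [0.4609, 0.3322, 0.0351]
tool_rot: [-0.468, 0.469, 0.53, -0.529]
contact_force: [-1.0, -1.0, 5.6]
gripper_width: 0.293
```

```bash
python3 -c "
from h import *
need(np.array([.462,.3305,.033]),97)
f=dict(np.load('/tmp/side.npz'))
q=np.array([(188,213),(513,232),(513,505),(148,478)])/3.5+[259.6,329.6]
P=ray(f,q,.006); print(P.round(4),P.mean(0))
f=dict(np.load('/tmp/top.npz')); t=cv2.imread('pics/top0.png')
"
```

```text
t 10.3 shift [-0.07  0.08 -0.04] board [  9.  314.8  35.1] jawyaw 97.00 tilt 0.09 w 0.293 F [-1.  -1.   5.6] turn_y 0.00
[[0.535  0.2865 0.006 ]
 [0.3892 0.2595 0.006 ]
 [0.3651 0.399  0.006 ]
 [0.5103 0.425  0.006 ]] [0.44988865 0.34250549 0.006     ]
```

Call:
drive_tool(motion=[[[0,0,0],[0,0,0],-1],[[0,0,0],[0,0,0],-1],[[0,0,0],[0,0,0],-1],[[0,0.22,0],[0,0,0],-1],[[0,0,0],[0,0,0],-1],[[0,0,0],[0,0,0],1],[[0,0,0],[0,0,0],1],[[0,0,0],[0,0,0],1],[[0,0,0],[0,0,0],1],[[0,0,0],[0,0,0],1],[[0,0,0],[0,0,0],1],[[0,0,0],[0,0,0],1]])

```text
time: 11.55
tool_pos: [0.4602, 0.3319, 0.0284]
tool_rot: [-0.468, 0.469, 0.53, -0.53]
contact_force: [-0.0, -0.6, 1.8]
gripper_width: 0.258
```

```bash
python3 -c "
from h import *
need(np.array([.462,.3305,.033]),97)
f=grab('side','s3'); a=f['img'][340:460,290:420]; cv2.imwrite('pics/c5.png',cv2.resize(a,None,fx=4,fy=4,interpolation=cv2.INTER_CUBIC))
"
```

```text
t 11.6 shift [-0.06 -0.18 -0.06] board [  8.3 314.6  28.4] jawyaw 97.00 tilt 0.01 w 0.258 F [-0.  -0.6  1.8] turn_y 0.00
```

View pics/c5.png

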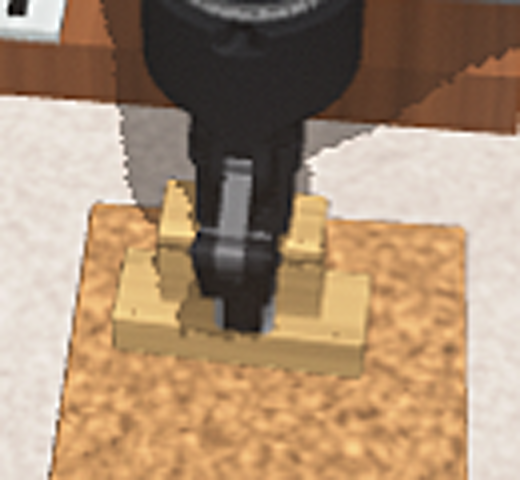

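Call:
drive_tool(motion=[[[0,0,0],[0,0,0],1],[[0,0,0],[0,0,0],1],[[0,0,0],[0,0,0],1],[[0,0,0],[0,0,0],1],[[0,-0.2,0],[0,0,0],1],[[0,-0.2,0],[0,0,0],1],[[0,-0.2,0],[0,0,0],1],[[0,0,0],[0,0,0],1],[[0,0,0],[0,0,0],1]])

```text
time: 12.5
tool_pos: [0.4602, 0.332, 0.0435]
tool_rot: [-0.468, 0.469, 0.53, -0.529]
contact_force: [-0.1, 0.2, -2.0]
gripper_width: 0.254
```

```bash
python3 -c "
from h import *
need(np.array([.462,.3305,.033]),97)
f=grab('side','s4')
comp(f,(300,420,360,440),.066,.1);comp(f,(300,420,360,440),.036,.048)
"
```

```text
t 12.5 shift [-0.07  0.42 -0.06] board [  8.3 314.6  43.5] jawyaw 97.00 tilt 0.03 w 0.254 F [-0.1  0.2 -2. ] turn_y 0.00
182 [334.  388.2] [485.  336.1] [14.2 27. ] 7.1 z 0.0884
299 [362.1 396.3] [446.8 350.1] [69.  24.6] 71.0 z 0.0884
754 [349.6 410.9] [462.9 334.4] [94.3 36.2] 6.7 z 0.0425
```

Call:
drive_tool(motion=[[[0,-0.6,0],[0,-0.1,0],1],[[0,-0.8,0],[0,-0.1,0],1],[[0,-0.9,0],[0,-0.1,0],1],[[0,-0.9,0],[0,0,0],1],[[0,-0.3,0],[0,0,0],1],[[-0.5,0,-0.1],[0,0,0],1],[[-0.8,0,-0.1],[0,0,0],1],[[-0.8,0,-0.1],[0,0,0],1],[[-0.8,0,-0.1],[0,0,0],1],[[-0.8,0,-0.1],[0,0,0],1],[[-0.8,0,-0.1],[0,0,0],1],[[-0.8,0,-0.1],[0,0,0],1]])

```text
time: 13.75
tool_pos: [0.4962, 0.2015, 0.129]
tool_rot: [0.462, -0.461, -0.535, 0.537]
contact_force: [0.0, 0.9, -1.6]
gripper_width: 0.258
```

Call:
drive_tool(motion=[[[-0.8,0,-0.1],[0,0,0],1],[[-0.8,0,-0.1],[0,0,0],1],[[-0.8,0,-0.1],[0,0,0],1],[[-0.8,0,-0.1],[0,0,0],1],[[-0.8,0,0],[0,0,0],1],[[0,0,0],[0,0,0],1],[[0,0,0],[0,0,0],1]])

```text
time: 14.45
tool_pos: [0.5209, 0.1053, 0.1295]
tool_rot: [0.463, -0.461, -0.535, 0.536]
contact_force: [0.7, 0.1, -2.5]
gripper_width: 0.257
```

```bash
python3 -c "
from h import *
need(b2w([35,80,58]),98.5)
f=grab('top','t5');g=grab('side','s5')
comp(g,(240,460,180,420),.11,.137,30)
a=np.vstack([f['img'][200:370,200:430],g['img'][180:380,230:460]]); cv2.imwrite('pics/c6.png',cv2.resize(a,None,fx=1.6,fy=1.6,interpolation=cv2.INTER_CUBIC))
"
```

```text
t 14.4 shift [-0.06  2.86 -0.01] board [ 34.8  81.5 129.5] jawyaw 98.43 tilt 0.13 w 0.257 F [ 0.7  0.1 -2.5] turn_y -0.01
876 [347.7 271.4] [522.3 110.4] [95.1 40.1] 10.4 z 0.1268
```

View pics/c6.png

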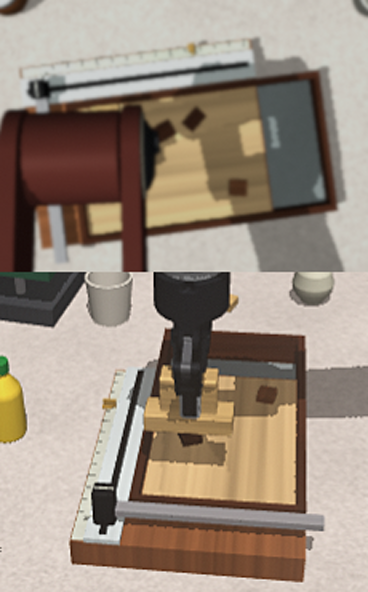

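Call:
drive_tool(motion=[[[0,0.8,0],[0,0,0],1],[[0,0.8,0],[0,0,0],1],[[0,0.7,0],[0,0,0],1],[[0,0.4,0],[0,0,0],1],[[0,0.15,0],[0,0,0],1],[[0,0,0],[0,0,0],1],[[0,0,0],[0,0,0],1],[[0,0,0],[0,0,0],1]])

```text
time: 15.35
tool_pos: [0.5226, 0.1061, 0.0607]
tool_rot: [-0.461, 0.462, 0.536, -0.535]
contact_force: [0.4, 0.2, -1.0]
gripper_width: 0.261
```

```bash
python3 -c "
from h import *
need(b2w([35,-128,58]),98.5)
g=grab('side','s6')
comp(g,(240,460,180,420),.053,.0605,30)
"
```

```text
t 15.3 shift [-8.4   0.11  0.07] board [36.6 82.  60.7] jawyaw 98.51 tilt 0.11 w 0.261 F [ 0.4  0.2 -1. ] turn_y 0.00
70 [298.  182.1] [ 739.9 -268.2] [58.6 24.3] 19.8 z 0.056
46 [426.6 180.9] [ 446.6 -348.7] [42.9 16.7] 17.1 z 0.0549
75 [298.2 192.7] [ 724.6 -229.8] [65.4 31.1] 22.9 z 0.057
248 [347.8 302.2] [522.8 118.8] [93.8 20.1] 12.5 z 0.0578
388 [357.2 334.9] [482.3 195.9] [237.2   8.4] 9.5 z 0.0575
```

Call:
drive_tool(motion=[[[-0.3,0.06,0],[0,0,0],1],[[-0.5,0,0],[0,0,0],1],[[-0.5,0,0],[0,0,0],1],[[-0.5,0,0],[0,0,0],1],[[-0.5,0,0],[0,0,0],1],[[-0.5,0,0],[0,0,0],1],[[-0.5,0,0],[0,0,0],1],[[-0.5,0,0],[0,0,0],1],[[-0.5,0,0],[0,0,0],1],[[-0.5,0,0],[0,0,0],1],[[-0.5,0,0],[0,0,0],1],[[-0.5,0,0],[0,0,0],1]])

```text
time: 16.6
tool_pos: [0.5433, -0.0384, 0.058]
tool_rot: [0.462, -0.462, -0.536, 0.536]
contact_force: [0.3, -0.4, -1.7]
gripper_width: 0.254
```

```bash
python3 -c "
from h import *
need(b2w([35,-128,58]),98.5)
g=grab('side','s7')
"
```

```text
t 16.6 shift [-2.56  0.    0.03] board [ 35.7 -64.   58. ] jawyaw 98.51 tilt 0.00 w 0.254 F [ 0.3 -0.4 -1.7] turn_y 0.00
```

Call:
drive_tool(motion=[[[-0.5,0,0],[0,0,0],1],[[-0.5,0,0],[0,0,0],1],[[-0.5,0,0],[0,0,0],1],[[-0.4,0,0],[0,0,0],1],[[-0.4,0,0],[0,0,0],1],[[-0.3,0,0],[0,0,0],1],[[0,0,0],[0,0,0],1],[[0,0,0],[0,0,0],1]])

```text
time: 17.45
tool_pos: [0.5527, -0.1017, 0.058]
tool_rot: [-0.462, 0.462, 0.536, -0.536]
contact_force: [0.4, 0.3, -1.5]
gripper_width: 0.259
```

```bash
python3 -c "
from h import *
need(b2w([35,-128,58]),98.5)
f=grab('top','t8');g=grab('side','s8')
a=np.vstack([f['img'][200:370,200:430],g['img'][180:380,230:460]]); cv2.imwrite('pics/c7.png',cv2.resize(a,None,fx=1.6,fy=1.6,interpolation=cv2.INTER_CUBIC))
"
```

```text
t 17.4 shift [-0.   -0.    0.03] board [  35.7 -127.9   58. ] jawyaw 98.49 tilt 0.02 w 0.259 F [ 0.4  0.3 -1.5] turn_y -0.00
```

View pics/c7.png

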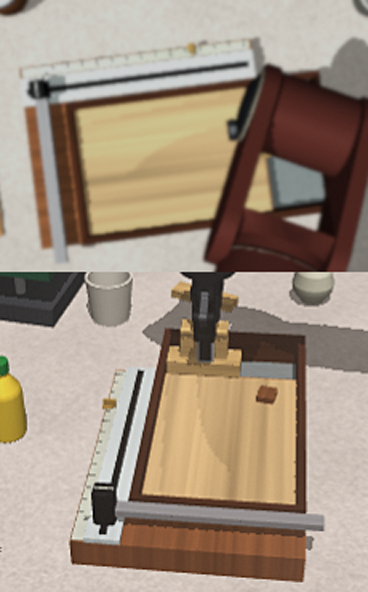

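Call:
drive_tool(motion=[[[0,-0.6,0],[0,0,0],1],[[0,-0.8,0],[0,0,0],1],[[0.6,0,0.35],[0,0,0],1],[[0.8,0,0.4],[0,0,0],1],[[0.8,0,0.4],[0,0,0],1],[[0.8,0,0.4],[0,0,0],1],[[0.8,0,0.4],[0,0,0],1],[[0.6,0,0.4],[0,0,0],1],[[0.5,0,0.4],[0,0,0],1],[[0,0,0],[0,0,0],1],[[0,0,0],[0,0,0],1],[[0,0,0],[0,0,0],1]])

```text
time: 18.75
tool_pos: [0.4675, 0.0089, 0.0938]
tool_rot: [-0.461, 0.462, 0.536, -0.535]
contact_force: [0.0, -0.5, -2.1]
gripper_width: 0.259
```

```bash
python3 -c "
from h import *
need(b2w([-33,-5,59]),98.5)
g=grab('side','s9'); a=g['img'][180:340,280:460]; cv2.imwrite('pics/c8.png',cv2.resize(a,None,fx=3,fy=3,interpolation=cv2.INTER_CUBIC))
"
```

```text
t 18.8 shift [0.04 1.39 0.03] board [-32.3  -5.9  93.8] jawyaw 98.49 tilt 0.08 w 0.259 F [ 0.  -0.5 -2.1] turn_y -0.00
```

View pics/c8.png

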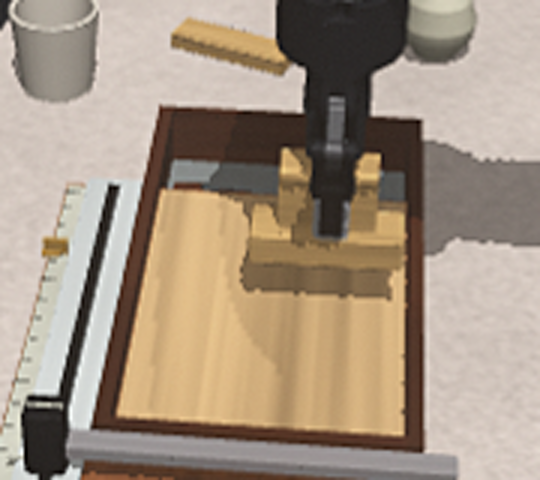

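Call:
drive_tool(motion=[[[0,0.7,0],[0,0,0],1],[[0,0.5,0],[0,0,0],1],[[0,0.2,0],[0,0,0],1],[[0,0,0],[0,0,0],1],[[-0.3,0,0],[0,0,0],1],[[-0.5,0,0],[0,0,0],1],[[-0.5,0,0],[0,0,0],1],[[-0.5,0,0],[0,0,0],1],[[-0.5,0,0],[0,0,0],1],[[-0.5,0,0],[0,0,0],1],[[-0.5,0,0],[0,0,0],1],[[-0.5,0,0],[0,0,0],1]])

```text
time: 20.0
tool_pos: [0.4808, -0.0858, 0.058]
tool_rot: [0.462, -0.462, -0.536, 0.536]
contact_force: [-0.6, 0.2, -1.9]
gripper_width: 0.257
```

Call:
drive_tool(motion=[[[-0.5,0,0],[0,0,0],1],[[-0.5,0,0],[0,0,0],1],[[-0.3,0,0],[0,0,0],1],[[-0.2,0,0],[0,0,0],1],[[0,0,0],[0,0,0],1],[[0,-0.5,0],[0,0,0],1],[[0,-0.9,0],[0,0,0],1],[[0.5,-0.9,0],[0,0,0],1],[[0.8,-0.6,0],[0,0,0],1],[[0.8,0,0],[0,0,0],1],[[0.8,0,0],[0,0,0],1],[[0.8,0,0],[0,0,0],1]])

```text
time: 21.2
tool_pos: [0.4726, -0.029, 0.1318]
tool_rot: [-0.461, 0.462, 0.536, -0.536]
contact_force: [-0.1, -0.7, -1.9]
gripper_width: 0.259
```

Call:
drive_tool(motion=[[[0.8,0,0],[0,0,0],1],[[0.8,0,0],[0,0,0],1],[[0.8,0,0],[0,0,0],1],[[0.8,0,0],[0,0,0],1],[[0.8,0,0],[0,0,0],1],[[0.8,0,0],[0,0,0],1],[[0.4,0,0],[0,0,0],1],[[0,0,0],[0,0,0],1]])

```text
time: 22.0
tool_pos: [0.4532, 0.0994, 0.1312]
tool_rot: [-0.461, 0.461, 0.536, -0.536]
contact_force: [-0.8, -1.0, -1.6]
gripper_width: 0.26
```

```bash
python3 -c "
from h import *
need(b2w([-33,-5,59]),98.5)
f=grab('top','t10');g=grab('side','s10')
a=np.vstack([f['img'][200:370,200:430],g['img'][180:350,230:460]]); cv2.imwrite('pics/c9.png',cv2.resize(a,None,fx=1.75,fy=1.75,interpolation=cv2.INTER_CUBIC))
"
```

```text
t 22.0 shift [-3.62  2.89  0.01] board [-33.   85.6 131.2] jawyaw 98.65 tilt 0.04 w 0.260 F [-0.8 -1.  -1.6] turn_y 0.03
```

View pics/c9.png

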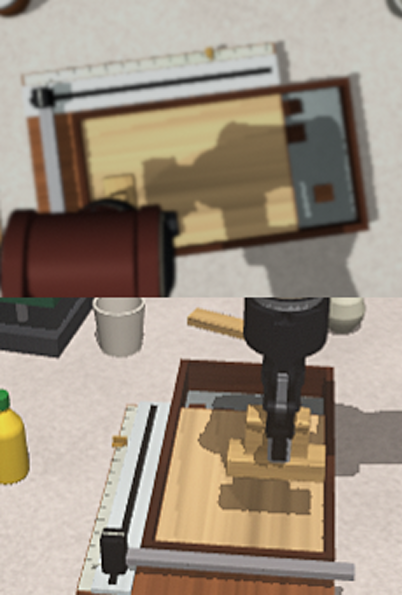

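```bash
python3 -c "
from h import *
f=dict(np.load('/tmp/top.npz'));W=pts(f)
for u,v in [(292,106),(296,133),(323,193)]:
    x,y=int(200+u/1.75),int(200+v/1.75); P=W[y-4:y+5,x-4:x+5].reshape(-1,3); im=f['img'][y-4:y+5,x-4:x+5].reshape(-1,3); m=(im.sum(1)<200); Q=np.array([w2b(p) for p in P[m]]); print(m.sum(),Q.mean(0).round(1),Q.min(0).round(1),Q.max(0).round(1))
need(np.array([.449,.341,.131]),98.5)
"
```

```text
72 [nan nan nan] [nan nan nan] [nan nan nan]
81 [  34.3 -132.7   25.7] [  24.4 -143.9   15.6] [  44.1 -122.3   32.9]
81 [nan nan nan] [nan nan nan] [nan nan nan]
t 22.1 shift [ 9.63 -0.01 -1.27] board [-33.   84.4 130.9] jawyaw 98.54 tilt 0.04 w 0.257 F [ 0.1  0.1 -1.4] turn_y 0.01
```

```bash
cat > tr.py <<'E'
from h import *
def show(f):
    W=pts(f).reshape(-1,3); W=W[~np.isnan(W[:,0])]; B=np.array([W[:,0]-X0[0],W[:,1]-X0[1]]).T
    c,s=np.cos(X0[2]),np.sin(X0[2]); bx=(B[:,0]*c+B[:,1]*s)*1e3; by=(-B[:,0]*s+B[:,1]*c)*1e3; z=W[:,2]*1e3
    ys=np.arange(-110,-200,-8); print('      ',*['%4d'%y for y in ys])
    for x in range(88,-89,-8):
        print('%5d '%x,*['%4.0f'%np.nanmedian(np.r_[z[(abs(bx-x)<4)&(abs(by-y)<4)],np.nan]) if ((abs(bx-x)<4)&(abs(by-y)<4)).any() else '   .' for y in ys])
if __name__=='__main__': show(dict(np.load('/tmp/top.npz')))
E
python3 tr.py
```

```text
-110 -118 -126 -134 -142 -150 -158 -166 -174 -182 -190 -198
   88    47   49   47   48   48   46   47   47   48   47   48   48
   80    35   35    8    7    7    5    7    7    6    7    6   39
   72    35   34   35   27   19    5    6    6    6    7    7   37
   64    35   33   33   28   19    6    8    5    7    8    7   43
   56    36   34    7    6    7    6    7    8    7    6    6   28
   48    35   34    9    8    8    6    6    8    7    7    6   40
   40    36   33   31   25   18    6    5    7    7    8    7   37
   32    34   33   31   25   19    7    7    7    7    5    7   38
   24    35   35   28   21   17    7    7    7    6    7    6   36
   16    35   36    8    7    6    7    6    7    6    6    7   35
    8    36   35    6    6    6    7    7    7    7    7    7   39
    0    35   35    7    7    9    6    6    7    7    8    6   29
   -8    34   35    6    6    6    8    7    6    6    7    7   38
  -16    35   35    6    6    7    7    7    6    7    6    7   36
  -24    34   34    7    6    6    7    6    7    7    7    7   31
  -32    36   35    6    5    7    8   10    8    6    6    7   38
  -40    35   34    7    7    6   16   16   16    7    7    7   34
  -48    35   35    6    7    7   16   17   16    8    7    7   46
  -56    36   35    6    7    7   12   11   13    8    7    6   39
  -64    35   36    7    6    8    7    7    7    7    8    7   46
  -72    35   35    7    7    7    7    7    7    7    7    7   47
  -80    36   35    7    8    7    7    6    7    7    8    7   42
  -88    49   48   48   47   48   47   47   49   48   48   49   48
```

Call:
drive_tool(motion=[[[0.5,0,-0.1],[0,0,0],1],[[0.83,0,-0.11],[0,0,0],1],[[0.83,0,-0.11],[0,0,0],1],[[0.83,0,-0.11],[0,0,0],1],[[0.83,0,-0.11],[0,0,0],1],[[0.83,0,-0.11],[0,0,0],1],[[0.83,0,-0.11],[0,0,0],1],[[0.83,0,-0.11],[0,0,0],1],[[0.83,0,-0.11],[0,0,0],1],[[0.83,0,-0.11],[0,0,0],1],[[0.83,0,-0.1],[0,0,0],1],[[0.83,0,-0.08],[0,0,0],1]])

```text
time: 23.3
tool_pos: [0.4493, 0.3421, 0.1304]
tool_rot: [0.462, -0.462, -0.535, 0.536]
contact_force: [-0.0, -0.0, -1.5]
gripper_width: 0.26
```

Call:
drive_tool(motion=[[[0,0,0],[0,0,0],1],[[0,0.7,0],[0,0,0],1],[[0,0.9,0],[0,0,0],1],[[0,0.9,0],[0,0,0],1],[[0,0.7,0],[0,0,0],1],[[0,0.3,0],[0,0,0],1],[[0,0,0],[0,0,0],1],[[0,0,0],[0,0,0],1]])

```text
time: 24.1
tool_pos: [0.4498, 0.3412, 0.0439]
tool_rot: [-0.462, 0.462, 0.536, -0.535]
contact_force: [-0.1, -0.4, -0.9]
gripper_width: 0.258
```

```bash
python3 -c "
from h import *
need(np.array([.449,.341,.029]),98.5)
"
```

```text
t 24.1 shift [-0.    0.6   0.03] board [ -0.6 325.3  43.9] jawyaw 98.48 tilt 0.07 w 0.258 F [-0.1 -0.4 -0.9] turn_y -0.00
```

Call:
drive_tool(motion=[[[0,0.3,0],[0,0,0],1],[[0,0.2,0],[0,0,0],1],[[0,0.1,0],[0,0,0],1],[[0,0,0],[0,0,0],1],[[0,0,0],[0,0,0],-0.3],[[0,0,0],[0,0,0],-1],[[0,0,0],[0,0,0],-1],[[0,0,0],[0,0,0],-1],[[0,-0.6,0],[0,0,0],-1],[[0,-1,0],[0,0,0],-1],[[0,-1,0],[0,0,0],-1],[[0,-1,0],[0,0,0],-1]])

```text
time: 25.3
tool_pos: [0.4493, 0.3412, 0.1202]
tool_rot: [-0.461, 0.462, 0.536, -0.535]
contact_force: [0.0, -0.2, -2.3]
gripper_width: 0.999
```

Call:
drive_tool(motion=[[[0,-0.7,-0.6],[0,0.1,0],-1],[[0,0,-0.9],[0,0.2,0],-1],[[0,0,-0.9],[0,0.2,0],-1],[[0,0,-0.9],[0,0.2,0],-1],[[0,0,-0.9],[0,0,0],-1],[[0,0,-0.9],[0,0,0],-1],[[0,0,-0.8],[0,0,0],-1],[[0,0,0],[0,0,0],-1]])

```text
time: 26.1
tool_pos: [0.598, 0.3571, 0.1368]
tool_rot: [-0.478, 0.478, 0.522, -0.52]
contact_force: [0.2, 0.7, -1.4]
gripper_width: 0.999
```

```bash
python3 -c "
from h import *
f=grab('side','s11')
print('scraper');comp(f,(280,430,370,450),.068,.08,50);comp(f,(280,430,370,450),.022,.034,50)
print('slat');comp(f,(200,300,380,440),.0095,.02,50)
need(np.array([.6166,.3417,.1]),95.1); print(manip.state()['joint_pos'].round(2))
W=pts(f)
"
```

```text
scraper
slat
1031 [251.7 406. ] [617.7 346.5] [100.7  33.1] 5.4 z 0.0137
t 26.1 shift [-0.69  1.46 -0.74] board [146.8 319.4 136.5] jawyaw 94.95 tilt 0.04 w 1.000 F [ 0.  -0.2 -2. ] turn_y -0.03
[ 0.43  0.28  1.52  0.    1.34 -1.22]
```

View pics/s11.png

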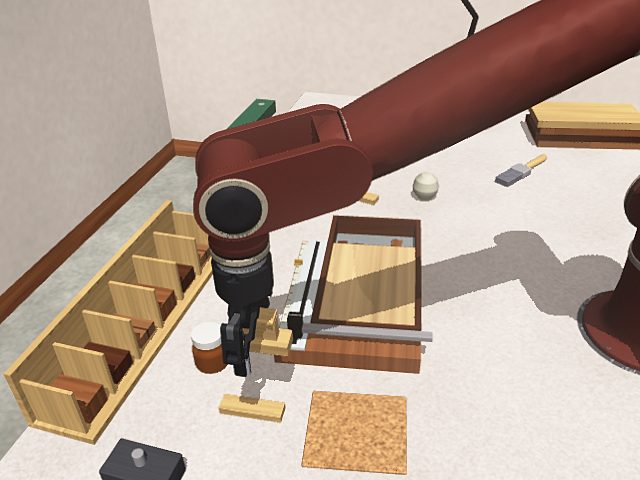

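```bash
python3 - <<'E'
from h import *
f=dict(np.load('/tmp/side.npz')); W=pts(f); im=f['img'].astype(int)
m=np.zeros((480,640),bool); m[290:360,200:330]=True
m&=(im[...,2]-im[...,0]>45)&(W[...,2]>.05)&(W[...,1]>.22)
v,u=np.nonzero(m); print(len(v))
for vv in range(296,360,4):
    print(vv,[(int(x),*(W[vv,x]*1000).round(0).astype(int).tolist()) for x in range(200,330,6) if m[vv,x]])
E
```

```text
1428
296 []
300 []
304 []
308 [(260, 597, 320, 196), (266, 589, 316, 195)]
312 [(260, 595, 325, 193), (266, 587, 324, 194), (272, 578, 323, 196)]
316 [(260, 592, 333, 194), (266, 584, 331, 194), (272, 576, 328, 193)]
320 [(260, 590, 339, 192), (266, 581, 339, 194), (272, 574, 335, 193)]
324 [(260, 594, 332, 177), (266, 583, 337, 184), (272, 572, 339, 189)]
328 [(260, 595, 332, 170), (266, 585, 333, 173), (272, 576, 332, 174), (278, 574, 316, 160)]
332 [(260, 595, 332, 161), (266, 586, 331, 163), (272, 577, 332, 166), (278, 574, 316, 152), (284, 567, 311, 150), (290, 558, 310, 151)]
336 [(260, 596, 331, 153), (266, 588, 329, 153), (272, 578, 330, 156), (278, 573, 321, 149), (284, 565, 318, 149), (290, 557, 315, 148)]
340 [(254, 604, 337, 148), (260, 596, 333, 147), (266, 588, 331, 147), (272, 579, 329, 147), (278, 571, 326, 147), (284, 563, 323, 145), (290, 557, 315, 139)]
344 [(254, 604, 339, 142), (260, 595, 337, 143), (266, 585, 338, 146), (272, 578, 334, 144), (278, 569, 333, 146), (284, 560, 332, 147), (290, 556, 319, 135)]
348 [(254, 604, 339, 135), (260, 595, 338, 136), (266, 586, 337, 137), (272, 577, 337, 140), (278, 568, 337, 142), (284, 559, 337, 144)]
352 [(260, 597, 336, 126), (266, 587, 336, 128), (272, 578, 335, 129), (278, 569, 336, 133), (284, 560, 336, 135)]
356 []
```

```bash
python3 -c "
from h import *
need(np.array([.446,.372,.05]),95)
f=dict(np.load('/tmp/side.npz')); 
s=np.load('/tmp/top.npz')
"
```

```text
t 26.1 shift [1.11 3.46 5.95] board [146.8 319.4 136.5] jawyaw 94.95 tilt 0.04 w 1.000 F [ 0.  -0.2 -2. ] turn_y -0.01
```

Call:
drive_tool(motion=[[[0,0,0.2],[0,0,0],-1],[[0.1,0,0.4],[0,0,0],-1],[[0.1,0,0.6],[0,0,0],-1],[[0.1,0,0.6],[0,0,0],-1],[[0.1,0,0.6],[0,0,0],-1],[[0.1,0,0.6],[0,0,0],-1],[[0.1,0,0.6],[0,0,0],-1],[[0.1,0,0.6],[0,0,0],-1],[[0.1,0,0.6],[0,0,0],-1],[[0.1,0,0.6],[0,0,0],-1],[[0.1,0,0.4],[0,0,0],-1],[[0.1,0,0.15],[0,0,0],-1]])

```text
time: 27.35
tool_pos: [0.444, 0.3718, 0.1355]
tool_rot: [0.478, -0.478, -0.521, 0.522]
contact_force: [0.4, 0.3, -1.8]
gripper_width: 1.002
```

Call:
drive_tool(motion=[[[0,0.2,0],[0,0,0],-1],[[0,0.4,0],[0,0,0],-1],[[0,0.6,0],[0,0,0],-1],[[0,0.6,0],[0,0,0],-1],[[0,0.6,0],[0,0,0],-1],[[0,0.5,0],[0,0,0],-1],[[0,0.3,0],[0,0,0],-1],[[0,0.2,0],[0,0,0],-1],[[0,0,0],[0,0,0],-1],[[0,0,0],[0,0,0],-1]])

```text
time: 28.35
tool_pos: [0.4456, 0.372, 0.0511]
tool_rot: [-0.478, 0.478, 0.522, -0.521]
contact_force: [0.8, 0.9, -0.9]
gripper_width: 1.001
```

```bash
python3 - <<'E'
from h import *
need(np.array([.446,.372,.0195]),95)
f=grab('side','s12'); W=pts(f); im=f['img'].astype(int)
a=f['img'][320:470,270:430]; cv2.imwrite('pics/c10.png',cv2.resize(a,None,fx=4,fy=4,interpolation=cv2.INTER_CUBIC))
E
```

```text
t 28.4 shift [-0.    1.26 -0.02] board [-3.000e-01  3.563e+02  5.110e+01] jawyaw 95.00 tilt 0.06 w 1.001 F [ 0.8  0.9 -0.9] turn_y 0.00
```

View pics/c10.png

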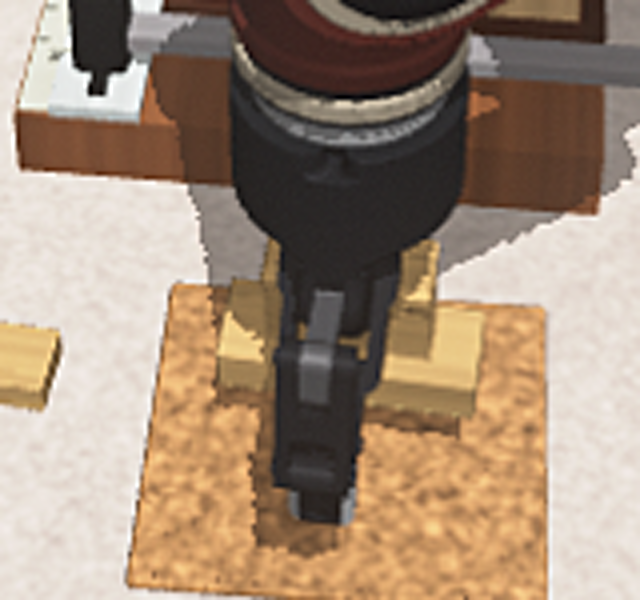

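Call:
drive_tool(motion=[[[0,0.2,0],[0,0,0],-1],[[0,0.3,0],[0,0,0],-1],[[0,0.3,0],[0,0,0],-1],[[0,0.2,0],[0,0,0],-1],[[0,0.1,0],[0,0,0],-1],[[0,0.05,0],[0,0,0],-1],[[0,0,0],[0,0,0],-1],[[0,0,0],[0,0,0],-1]])

```text
time: 29.2
tool_pos: [0.4454, 0.3718, 0.0221]
tool_rot: [-0.478, 0.478, 0.522, -0.521]
contact_force: [0.2, -0.2, -1.2]
gripper_width: 1.0
```

```bash
cat > sc.py <<'E'
from h import *
f=grab('side'); W=pts(f); im=f['img'].astype(int)
roi=(290,440,370,460)
need(np.array([.446,.372,.0195]),95)
m=np.zeros((480,640),bool); m[375:450,290:400]=True
m&=(im[...,2]-im[...,0]>45)&(W[...,2]>.012)&(W[...,1]>.22)
v,u=np.nonzero(m)
for vv in range(372,450,4):
    print(vv,[tuple((W[vv,x]*1000).round(0).astype(int).tolist()) for x in range(318,396,9) if m[vv,x]])
E
python3 sc.py
```

```text
t 29.2 shift [ 0.    0.11 -0.02] board [ -0.5 356.2  22.1] jawyaw 95.00 tilt 0.04 w 1.005 F [-0.7  0.3 -1.5] turn_y 0.00
372 []
376 []
380 []
384 []
388 []
392 []
396 []
400 [(479, 353, 76), (429, 342, 79)]
404 [(478, 356, 72), (427, 350, 80)]
408 [(498, 336, 33), (479, 351, 57)]
412 [(496, 343, 32), (482, 341, 34), (427, 346, 58), (418, 324, 34)]
416 [(494, 349, 31), (481, 346, 32), (467, 348, 39), (427, 343, 45), (416, 330, 33)]
420 [(492, 357, 32), (479, 353, 31), (427, 343, 36), (415, 336, 31)]
424 [(492, 356, 21), (478, 356, 26), (426, 347, 32), (414, 344, 32)]
428 [(479, 354, 14), (425, 352, 30), (412, 349, 30)]
432 [(438, 351, 15), (425, 351, 18), (412, 348, 20)]
436 []
440 []
444 []
448 []
```

Call:
drive_tool(motion=[[[0,0.08,0],[0,0,0],-1],[[0,0.06,0],[0,0,0],-1],[[0,0,0],[0,0,0],-1],[[0,0,0],[0,0,0],-1]])

```text
time: 29.65
tool_pos: [0.4453, 0.3718, 0.0186]
tool_rot: [-0.478, 0.478, 0.521, -0.521]
contact_force: [0.1, -0.2, 0.4]
gripper_width: 1.001
```

Call:
drive_tool(motion=[[[0,0.06,0],[0,0,0],-1],[[0,0,0],[0,0,0],-1],[[0,0,0],[0,0,0],-1]])

```text
time: 29.95
tool_pos: [0.4455, 0.3717, 0.0182]
tool_rot: [0.478, -0.478, -0.521, 0.521]
contact_force: [-3.3, -3.0, 7.5]
gripper_width: 1.002
```

Call:
drive_tool(motion=[[[0,0.06,0],[0,0,0],-1],[[0,0,0],[0,0,0],-1],[[0,0,0],[0,0,0],-1]])

```text
time: 30.25
tool_pos: [0.4456, 0.3716, 0.0179]
tool_rot: [0.478, -0.478, -0.521, 0.522]
contact_force: [-6.5, -5.4, 14.6]
gripper_width: 1.001
```

```bash
python3 sc.py
```

```text
t 30.3 shift [ 0.02 -0.06 -0.02] board [-3.00e-01  3.56e+02  1.79e+01] jawyaw 94.98 tilt 0.08 w 1.000 F [-6.3 -5.1 16. ] turn_y -0.00
372 []
376 []
380 []
384 []
388 []
392 []
396 []
400 [(429, 338, 74)]
404 [(477, 358, 73), (428, 346, 75)]
408 [(479, 353, 58), (426, 351, 73)]
412 [(496, 341, 30), (484, 336, 28), (427, 349, 61), (418, 322, 32)]
416 [(495, 346, 26), (482, 342, 26), (427, 345, 48), (416, 330, 33)]
420 [(493, 354, 29), (480, 351, 29), (467, 348, 29), (427, 345, 39), (415, 335, 30)]
424 [(492, 358, 24), (478, 356, 26), (427, 344, 28), (414, 341, 29)]
428 [(492, 358, 15), (479, 355, 16), (425, 352, 29), (412, 348, 29)]
432 [(425, 351, 19), (412, 350, 22)]
436 []
440 []
444 []
448 []
```

Call:
drive_tool(motion=[[[0,-0.1,0],[0,0,0],-1],[[0,0,0],[0,0,0],-1],[[0,0,0],[0,0,0],-1]])

```text
time: 30.6
tool_pos: [0.4456, 0.3718, 0.0183]
tool_rot: [-0.478, 0.478, 0.522, -0.521]
contact_force: [-0.4, -0.5, 3.9]
gripper_width: 1.004
```

Call:
drive_tool(motion=[[[-0.1,0,0],[0,0,0],-1],[[-0.1,0,0],[0,0,0],-1],[[-0.1,0,0],[0,0,0],-1],[[-0.1,0,0],[0,0,0],-1],[[-0.15,0,0],[0,0,0],-1],[[-0.15,0,0],[0,0,0],-1],[[-0.2,0,0],[0,0,0],-1],[[-0.2,0,0],[0,0,0],-1],[[-0.1,0,0],[0,0,0],-1],[[0,0,0],[0,0,0],-1]])

```text
time: 31.6
tool_pos: [0.4478, 0.3414, 0.0178]
tool_rot: [0.478, -0.478, -0.521, 0.521]
contact_force: [-0.4, 0.4, 0.1]
gripper_width: 1.001
```

```bash
python3 sc.py
```

```text
t 31.6 shift [ 1.22 -0.07 -0.03] board [ -2.5 326.   17.9] jawyaw 94.98 tilt 0.01 w 0.996 F [0.3 0.1 0.2] turn_y -0.00
372 []
376 []
380 []
384 []
388 []
392 [(426, 359, 116)]
396 [(431, 328, 71)]
400 [(430, 337, 72)]
404 [(441, 346, 71), (428, 344, 73)]
408 [(485, 330, 29), (428, 341, 60)]
412 [(497, 339, 28), (484, 337, 29), (428, 341, 51), (419, 318, 27)]
416 [(495, 346, 27), (482, 342, 26), (428, 341, 42), (417, 325, 27)]
420 [(493, 353, 27), (480, 351, 29), (427, 344, 37), (415, 334, 29)]
424 [(492, 357, 22), (479, 354, 23), (431, 389, 82), (427, 344, 28), (414, 340, 28)]
428 [(492, 358, 14), (425, 350, 27), (413, 348, 28)]
432 [(438, 352, 16), (425, 350, 17), (412, 348, 20)]
436 []
440 []
444 []
448 []
```

Call:
drive_tool(motion=[[[0,-0.3,0],[0,0,0],-1],[[0,-0.6,0],[0,0,0],-1],[[0,-0.9,0],[0,0,0],-1],[[0,-0.9,0],[0,0,0],-1],[[0,-0.9,0],[0,0,0],-1],[[0,-0.9,0],[0,0,0],-1],[[0,0,0],[0,0,0],-1]])

```text
time: 32.35
tool_pos: [0.4504, 0.3435, 0.1362]
tool_rot: [-0.477, 0.479, 0.525, -0.518]
contact_force: [-0.8, 0.3, 0.8]
gripper_width: 1.0
```

```bash
python3 - <<'E'
from h import *
f=grab('side','s13')
print('scraper');comp(f,(280,430,370,450),.068,.08,50);comp(f,(280,430,370,450),.022,.034,50)
need(np.array([.6166,.3445,.1]),95.2)
print(b2w([30,5,100]),b2w([-30,5,100]))
E
```

```text
scraper
628 [358.7 397.9] [450.  336.1] [60.1 29.6] 4.0 z 0.0735
854 [358.5 420.4] [450.6 336.7] [94.1 36.2] 3.9 z 0.0281
t 32.4 shift [-0.52  1.38 -6.66] board [ -0.9 327.  133.7] jawyaw 95.02 tilt 0.34 w 0.997 F [ 0.6 -0.7 -0.1] turn_y -0.04
[0.52743663 0.02896307 0.1       ] [0.46809492 0.02009954 0.1       ]
```

Call:
drive_tool(motion=[[[0,0,-0.6],[0,0,0],-1],[[-0.1,0,-0.9],[0,0,0],-1],[[-0.1,0,-0.9],[0,0,0],-1],[[-0.1,0,-0.9],[0,0,0],-1],[[-0.1,0,-0.9],[0,0,0],-1],[[-0.1,0,-0.9],[0,0,0],-1],[[0,0,-0.9],[0,0,0],-1],[[0,0,-0.66],[0,0,0],-1],[[0,0,0],[0,0,0],-1],[[0,0.8,0],[0,0,0],-1],[[0,0.8,0],[0,0,0],-1],[[0,0,0],[0,0,0],-1]])

```text
time: 33.6
tool_pos: [0.6111, 0.3427, 0.0854]
tool_rot: [0.479, -0.476, -0.519, 0.524]
contact_force: [0.2, -1.0, -0.7]
gripper_width: 0.999
```

```bash
python3 - <<'E'
from h import *
need(np.array([.617,.3433,.004]),95.2)
E
```

```text
t 33.6 shift [ 0.01  3.25 -0.26] board [159.1 302.9  85.4] jawyaw 95.02 tilt 0.50 w 0.999 F [ 0.2 -1.  -0.7] turn_y -0.04
```

Call:
drive_tool(motion=[[[0,0.8,0],[0,0,0],-1],[[0,0.8,0],[0,0,0],-1],[[0,0.8,0],[0,0,0],-1],[[0,0.5,0],[0,0,0],-1],[[0,0.2,0],[0,0,0],-1],[[0,0,0],[0,0,0],-1],[[0,0,0],[0,0,0],-1]])

```text
time: 34.3
tool_pos: [0.6154, 0.3442, 0.0141]
tool_rot: [-0.477, 0.478, 0.522, -0.521]
contact_force: [-0.4, 0.6, 0.8]
gripper_width: 0.999
```

```bash
python3 - <<'E'
from h import *
need(np.array([.617,.3433,.004]),95.2)
E
```

```text
t 34.3 shift [-0.04  0.4  -0.06] board [163.6 303.8  14.1] jawyaw 95.00 tilt 0.10 w 0.999 F [-0.4  0.6  0.8] turn_y -0.04
```

Call:
drive_tool(motion=[[[-0.04,0.35,-0.06],[0,0,0],-1],[[0,0,0],[0,0,0],-1],[[0,0,0],[0,0,0],1],[[0,0,0],[0,0,0],1],[[0,0,0],[0,0,0],1],[[0,0,0],[0,0,0],1],[[0,0,0],[0,0,0],1],[[0,0,0],[0,0,0],1],[[0,-0.4,0],[0,0,0],1],[[0,-0.8,0],[0,0,0],1],[[0,-0.9,0],[0,0,0],1],[[0,-0.9,0],[0,0,0],1]])

```text
time: 35.5
tool_pos: [0.6166, 0.3431, 0.0814]
tool_rot: [-0.478, 0.478, 0.522, -0.521]
contact_force: [-0.5, 0.3, -0.2]
gripper_width: 0.333
```

Call:
drive_tool(motion=[[[0,-0.9,0],[0,0,0],1],[[0,-0.9,0],[0,0.5,0],1],[[0,0,0],[0,0.96,0],1],[[0,0,0],[0,0.96,0],1],[[0,0,0],[0,0.96,0],1],[[0,0,0],[0,0.96,0],1],[[0,0,0],[0,0.96,0],1],[[0,0,0],[0,0.96,0],1],[[0,0,0],[0,0.96,0],1],[[0,0,0],[0,0.96,0],1],[[0,0,0],[0,0.96,0],1],[[0,0,0],[0,0.96,0],1]])

```text
time: 36.7
tool_pos: [0.6167, 0.3431, 0.1261]
tool_rot: [0.655, -0.655, -0.267, 0.266]
contact_force: [0.1, 1.0, -0.6]
gripper_width: 0.33
```

Call:
drive_tool(motion=[[[0,0,0],[0,0.96,0],1],[[0,0,0],[0,0.96,0],1],[[0,0,0],[0,0.96,0],1],[[0,0,0],[0,0.96,0],1],[[0,0,0],[0,0.96,0],1],[[0,0,0],[0,0.96,0],1],[[0,0,0],[0,0.96,0],1],[[0,0,0],[0,0.48,0],1],[[0,0,0],[0,0,0],1],[[0,0,0],[0,0,0],1]])

```text
time: 37.7
tool_pos: [0.6166, 0.3431, 0.1254]
tool_rot: [0.705, -0.705, -0.053, 0.052]
contact_force: [0.0, -0.3, -0.6]
gripper_width: 0.329
```

```bash
python3 - <<'E'
from h import *
need(b2w([33,5,125]),8.5); print(manip.state()['joint_pos'].round(2))
f=grab('side','s14'); comp(f,(150,330,280,440),.09,.16,60)
E
```

```text
t 37.7 shift [ -5.28   0.   -11.9 ] board [164.6 302.6 125.4] jawyaw 8.56 tilt 0.08 w 0.329 F [ 0.  -0.3 -0.6] turn_y 0.01
[0.4  0.31 1.5  0.   1.33 0.25]
1348 [242.4 354.7] [615.3 346.7] [98.8 54.9] 83.0 z 0.1351
```

Call:
drive_tool(motion=[[[-0.2,0,-0.5],[0,0,0],1],[[-0.42,0,-0.95],[0,0,0],1],[[-0.42,0,-0.95],[0,0,0],1],[[-0.42,0,-0.95],[0,0,0],1],[[-0.42,0,-0.95],[0,0,0],1],[[-0.42,0,-0.95],[0,0,0],1],[[-0.42,0,-0.95],[0,0,0],1],[[-0.42,0,-0.95],[0,0,0],1],[[-0.42,0,-0.95],[0,0,0],1],[[-0.42,0,-0.95],[0,0,0],1],[[-0.42,0,-0.95],[0,0,0],1],[[-0.42,0,-0.95],[0,0,0],1]])

```text
time: 38.95
tool_pos: [0.5367, 0.0528, 0.1241]
tool_rot: [-0.705, 0.705, 0.052, -0.052]
contact_force: [-0.4, 0.1, 0.9]
gripper_width: 0.331
```

Call:
drive_tool(motion=[[[-0.42,0,-0.95],[0,0,0],1],[[0,0,0],[0,0,0],1],[[0,0.8,0],[0,0,0],1],[[0,0.8,0],[0,0,0],1],[[0,0.6,0],[0,0,0],1],[[0,0.3,0],[0,0,0],1],[[0,0,0],[0,0,0],1],[[0,0,0],[0,0,0],1]])

```text
time: 39.75
tool_pos: [0.5312, 0.0295, 0.0621]
tool_rot: [-0.705, 0.705, 0.053, -0.052]
contact_force: [0.5, 0.2, -0.1]
gripper_width: 0.331
```

```bash
python3 - <<'E'
from h import *
need(b2w([33,5,40]),8.5)
f=grab('side','s15'); W=pts(f)
im=f['img'];
comp(f,(240,460,200,420),.0645,.08,30)
E
```

```text
t 39.8 shift [-0.03  0.88  0.  ] board [33.8  5.  62.1] jawyaw 8.52 tilt 0.04 w 0.331 F [ 0.5  0.2 -0.1] turn_y 0.00
605 [353.4 267.4] [532.5  31.9] [ 52.4 102.9] 26.2 z 0.0708
116 [294.8 323.8] [585.4 211.3] [28.1 14.4] 35.0 z 0.0728
671 [343.  390.6] [475.3 329.1] [61.8 29.4] 2.0 z 0.0736
```

Call:
drive_tool(motion=[[[0,0.4,0],[0,0,0],1],[[0,0.3,0],[0,0,0],1],[[0,0.2,0],[0,0,0],1],[[0,0,0],[0,0,0],1],[[0,0,0],[0,0,0],0.1],[[0,0,0],[0,0,0],0],[[0,0,0],[0,0,0],0],[[0,0,0],[0,0,0],0],[[0,-0.5,0],[0,0,0],0],[[0,-0.9,0],[0,0,0],0],[[0,-0.9,0],[0,0,0],0],[[0,-0.9,0],[0,0,0],0]])

```text
time: 41.0
tool_pos: [0.5309, 0.0294, 0.1209]
tool_rot: [-0.705, 0.705, 0.053, -0.052]
contact_force: [0.6, 0.2, -0.0]
gripper_width: 0.501
```

```bash
python3 - <<'E'
from h import *
f=grab('side','s16'); t=grab('top','t16')
comp(f,(260,430,200,330),.042,.0535,30)
print(b2w([33,5,34]))
comp(t,(440,500,215,290),.0095,.02,40); comp(f,(330,390,175,210),.0095,.02,40)
need(np.array([.607,-.330,.15]),76.2); print(manip.state()['joint_pos'].round(2))
E
```

```text
82 [353.9 218.3] [ 577.7 -165.4] [44.  15.7] 6.8 z 0.0457
1812 [373.  286.2] [507.1  -9.1] [194.2 349.4] 8.5 z 0.048
548 [354.  276.6] [530.2  30.2] [ 30. 106.] 8.5 z 0.0477
[0.53040371 0.02940625 0.034     ]
617 [467.7 253.3] [ 607.6 -330.3] [ 31.8 101.3] 76.5 z 0.0148
t 41.1 shift [  0.78  -1.   -14.64] board [ 36.2   4.3 124.1] jawyaw 8.51 tilt 0.49 w 0.495 F [1.1 0.1 0.7] turn_y -13.54
[-0.08 -0.08  1.93 -0.    1.28 -0.23]
```

Call:
drive_tool(motion=[[[0,-1,0],[0,-0.97,0],0],[[0,0,0],[0,-0.97,0],0],[[0,0,0],[0,-0.97,0],0],[[0,0,0],[0,-0.97,0],0],[[0,0,0],[0,-0.97,0],0],[[0,0,0],[0,-0.97,0],0],[[0,0,0],[0,-0.97,0],0],[[0,0,0],[0,-0.97,0],0],[[0,0,0],[0,-0.97,0],0],[[0,0,0],[0,-0.97,0],0],[[0,0,0],[0,-0.97,0],0],[[0,0,0],[0,-0.97,0],0]])

```text
time: 42.3
tool_pos: [0.5303, 0.0294, 0.1434]
tool_rot: [0.59, -0.59, -0.389, 0.39]
contact_force: [0.4, 0.2, -0.3]
gripper_width: 0.499
```

Call:
drive_tool(motion=[[[0,0,0],[0,-0.97,0],-1],[[0,0,0],[0,-0.95,0],-1],[[-0.5,0,-0.24],[0,0,0],-1],[[-0.98,0,-0.47],[0,0,0],-1],[[-0.98,0,-0.47],[0,0,0],-1],[[-0.98,0,-0.47],[0,0,0],-1],[[-0.98,0,-0.47],[0,0,0],-1],[[-0.98,0,-0.47],[0,0,0],-1],[[-0.98,0,-0.47],[0,0,0],-1],[[-0.98,0,-0.47],[0,0,0],-1],[[-0.98,0,-0.47],[0,0,0],-1],[[-0.98,0,-0.47],[0,0,0],-1]])

```text
time: 43.5
tool_pos: [0.5838, -0.2256, 0.1435]
tool_rot: [0.557, -0.556, -0.436, 0.436]
contact_force: [0.6, -0.1, 0.6]
gripper_width: 0.998
```

Call:
drive_tool(motion=[[[-0.98,0,-0.47],[0,0,0],-1],[[-0.98,0,-0.47],[0,0,0],-1],[[-0.98,0,-0.47],[0,0,0],-1],[[-0.98,0,-0.47],[0,0,0],-1],[[0,0,0],[0,0,0],-1],[[0,0.9,0],[0,0,0],-1],[[0,0.9,0],[0,0,0],-1],[[0,0.8,0],[0,0,0],-1],[[0,0.3,0],[0,0,0],-1],[[0,0,0],[0,0,0],-1],[[0,0,0],[0,0,0],-1]])

```text
time: 44.6
tool_pos: [0.6069, -0.33, 0.0725]
tool_rot: [-0.556, 0.557, 0.437, -0.437]
contact_force: [0.6, 0.1, 0.3]
gripper_width: 0.999
```

```bash
python3 - <<'E'
from h import *
need(np.array([.6075,-.330,.0055]),76.3)
f=grab('side'); comp(f,(280,430,360,450),.022,.034,50)
E
```

```text
t 44.6 shift [ 0.01  2.68 -0.02] board [  55.6 -361.8   72.5] jawyaw 76.29 tilt 0.07 w 0.999 F [0.6 0.1 0.3] turn_y -0.00
141 [400.9 361.2] [416.3 207.6] [78.3  6.2] 8.5 z 0.0255
811 [343.1 413.4] [474.9 329.5] [95.2 36.8] 4.9 z 0.0276
```

Call:
drive_tool(motion=[[[0,0.8,0],[0,0,0],-1],[[0,0.8,0],[0,0,0],-1],[[0,0.7,0],[0,0,0],-1],[[0,0.35,0],[0,0,0],-1],[[0,0,0],[0,0,0],-1],[[0,0,0],[0,0,0],1],[[0,0,0],[0,0,0],1],[[0,0,0],[0,0,0],1],[[0,0,0],[0,0,0],1],[[0,0,0],[0,0,0],1],[[0,0,0],[0,0,0],1],[[0,-0.3,0],[0,0,0],1]])

```text
time: 45.85
tool_pos: [0.6057, -0.3292, 0.0118]
tool_rot: [0.557, -0.555, -0.437, 0.437]
contact_force: [0.2, -0.5, -0.3]
gripper_width: 0.328
```

Call:
drive_tool(motion=[[[0,-0.7,0],[0,0,0],1],[[0,-0.9,0],[0,0,0],1],[[0,-0.9,0],[0,0,0],1],[[0,-0.9,0],[0,0,0],1],[[0,-0.9,0],[0,0,0],1],[[0,-0.3,0],[0,0,0],1],[[0,0,0],[0,0.5,0],1],[[0,0,0],[0,0.9,0],1],[[0,0,0],[0,0.9,0],1],[[0,0,0],[0,0.9,0],1],[[0,0,0],[0,0.9,0],1],[[0,0,0],[0,0.9,0],1]])

```text
time: 47.05
tool_pos: [0.6062, -0.3295, 0.1273]
tool_rot: [0.638, -0.638, -0.305, 0.305]
contact_force: [0.3, -0.3, -0.4]
gripper_width: 0.326
```

Call:
drive_tool(motion=[[[0,0,0],[0,0.9,0],1],[[0,0,0],[0,0.9,0],1],[[0,0,0],[0,0.9,0],1],[[0,0,0],[0,0.9,0],1],[[0,0,0],[0,0.9,0],1],[[0,0,0],[0,0.9,0],1],[[0,0,0],[0,0.9,0],1],[[0,0,0],[0,0.9,0],1],[[0,0,0],[0,0.9,0],1],[[0,0,0],[0,0.46,0],1],[[0,0,0],[0,0,0],1],[[0,0,0],[0,0,0],1]])

```text
time: 48.25
tool_pos: [0.6064, -0.3296, 0.1275]
tool_rot: [0.705, -0.705, -0.053, 0.053]
contact_force: [-0.2, 0.1, -0.6]
gripper_width: 0.326
```

```bash
python3 - <<'E'
from h import *
need(b2w([-33,5,125]),8.5)
f=grab('top'); comp(f,(420,520,200,300),.06,.17,60)
f=grab('side'); comp(f,(240,460,130,230),.1,.17,60)
E
```

```text
t 48.2 shift [-3.51  0.11 14.66] board [  55.1 -361.3  127.5] jawyaw 8.55 tilt 0.04 w 0.326 F [-0.2  0.1 -0.6] turn_y 0.01
85 [439.8 205. ] [ 707.3 -251.3] [20.9 62.1] 1.4 z 0.0696
549 [479.4 252.9] [ 599.9 -313.7] [51.3 66.2] 27.2 z 0.1358
1415 [260.8 150.5] [ 849.7 -316.4] [ 94.3 247.6] 0.0 z 0.1021
500 [358.4 147.7] [ 606.3 -325.5] [100.6  58.4] 80.8 z 0.135
```

Slat held; carry to bed.

Call:
drive_tool(motion=[[[-0.1,0,0.45],[0,0,0],1],[[-0.23,0,0.95],[0,0,0],1],[[-0.23,0,0.95],[0,0,0],1],[[-0.23,0,0.95],[0,0,0],1],[[-0.23,0,0.95],[0,0,0],1],[[-0.23,0,0.95],[0,0,0],1],[[-0.23,0,0.95],[0,0,0],1],[[-0.23,0,0.95],[0,0,0],1],[[-0.23,0,0.95],[0,0,0],1],[[-0.23,0,0.95],[0,0,0],1],[[-0.23,0,0.95],[0,0,0],1],[[-0.23,0,0.95],[0,0,0],1]])

```text
time: 49.55
tool_pos: [0.5003, -0.0685, 0.1278]
tool_rot: [0.705, -0.705, -0.053, 0.053]
contact_force: [0.3, -0.1, 0.2]
gripper_width: 0.327
```

Call:
drive_tool(motion=[[[-0.23,0,0.95],[0,0,0],1],[[-0.23,0,0.95],[0,0,0],1],[[-0.23,0,0.95],[0,0,0],1],[[-0.23,0,0.92],[0,0,0],1],[[0,0,0],[0,0,0],1],[[0,0.8,0],[0,0,0],1],[[0,0.8,0],[0,0,0],1],[[0,0.6,0],[0,0,0],1],[[0,0.3,0],[0,0,0],1],[[0,0,0],[0,0,0],1],[[0,0,0],[0,0,0],1]])

```text
time: 50.65
tool_pos: [0.465, 0.0196, 0.0659]
tool_rot: [-0.705, 0.705, 0.053, -0.052]
contact_force: [0.6, -0.3, 0.4]
gripper_width: 0.328
```

```bash
python3 - <<'E'
from h import *
need(b2w([-33,5,40]),8.5)
f=grab('side','s17')
comp(f,(260,430,200,330),.0645,.08,30);comp(f,(330,400,240,330),.042,.0535,30)
E
```

```text
t 50.6 shift [0.   1.04 0.  ] board [-33.1   4.9  65.9] jawyaw 8.50 tilt 0.05 w 0.328 F [ 0.6 -0.3  0.4] turn_y -0.00
609 [389.7 269.2] [463.5  22.2] [102.   52.2] 85.0 z 0.0736
108 [294.9 323.9] [585.8 211.8] [26.8 14.9] 34.6 z 0.0724
31 [330.7 245.3] [597.8 -50.3] [ 4.1 47.8] 15.5 z 0.0475
547 [353.9 276.6] [530.2  30.6] [ 30.4 103.8] 8.6 z 0.0478
363 [364.4 323.8] [482.  156.4] [119.   13.1] 9.0 z 0.0479
```

Call:
drive_tool(motion=[[[0,0.4,0],[0,0,0],1],[[0,0.4,0],[0,0,0],1],[[0,0.24,0],[0,0,0],1],[[0,0,0],[0,0,0],1],[[0,0,0],[0,0,0],0.1],[[0,0,0],[0,0,0],0],[[0,0,0],[0,0,0],0],[[0,0,0],[0,0,0],0],[[0,-0.5,0],[0,0,0],0],[[0,-0.9,0],[0,0,0],0],[[0,-0.9,0],[0,0,0],0],[[0,-0.9,0],[0,0,0],0]])

```text
time: 51.9
tool_pos: [0.4647, 0.0198, 0.121]
tool_rot: [-0.705, 0.705, 0.053, -0.052]
contact_force: [0.2, -0.1, -0.1]
gripper_width: 0.496
```

Call:
drive_tool(motion=[[[0,-1,0.9],[0,-1,0],-1],[[0,-1,0.9],[0,-1,0],-1],[[0,0,0],[0,-1,0],-1],[[0,0,0],[0,-1,0],-1],[[0,0,0],[0,-1,0],-1],[[0,0,0],[0,-1,0],-1],[[0,0,0],[0,-1,0],-1],[[0,0,0],[0,-1,0],-1],[[0,0,0],[0,-1,0],-1],[[0,0,0],[0,-1,0],-1],[[0,0,0],[0,-1,0],-1],[[0,0,0],[0,-1,0],-1]])

```text
time: 53.1
tool_pos: [0.4561, 0.0639, 0.1703]
tool_rot: [-0.584, 0.584, 0.399, -0.399]
contact_force: [-0.2, 0.4, -0.5]
gripper_width: 0.999
```

Call:
drive_tool(motion=[[[0,0,0],[0,-1,0],-1],[[0,0,0],[0,-1,0],-1],[[0,0,0],[0,-1,0],-1],[[0,0,0],[0,-1,0],-1],[[0,0,0],[0,-1,0],-1],[[0,0,0],[0,-1,0],-1],[[0,0,0],[0,0,0],-1]])

```text
time: 53.8
tool_pos: [0.4562, 0.064, 0.1702]
tool_rot: [-0.461, 0.462, 0.536, -0.535]
contact_force: [0.0, -0.6, -0.5]
gripper_width: 1.004
```

```bash
python3 - <<'E'
from h import *
f=grab('side','s18'); t=grab('top','t18')
comp(f,(330,410,240,330),.042,.0535,60)
for p in ([530.2,30.6,48],): print(w2b(np.array(p)/1e3))
comp(f,(270,320,290,350),.079,.095,10)
print(b2w([116,170,85])*1e3)
need(b2w([116,169,100]),98.5)
a=np.hstack([cv2.resize(f['img'][210:360,260:440],None,fx=2.2,fy=2.2),cv2.resize(t['img'][215:365,210:390],None,fx=2.2,fy=2.2)]); cv2.imwrite('pics/c11.png',a)
E
```

```text
552 [354.  276.7] [530.4  29.7] [ 30.4 102.9] 8.5 z 0.0478
566 [389.4 278.7] [464.7  18.1] [ 30.1 106.4] 8.6 z 0.0485
413 [369.5 324.1] [473.4 155.6] [135.9  13.8] 8.7 z 0.0481
[32.97487185  6.21074667 48.        ]
150 [294.5 316.2] [589.2 205.6] [23.6 22.6] 7.8 z 0.0854
[588.11834368 204.85715732  85.        ]
t 53.9 shift [ 4.77  2.8  -6.04] board [-35.3  50.1 169.9] jawyaw 98.40 tilt 0.05 w 1.004 F [ 0.2 -0.6 -0.2] turn_y -0.02
```

View pics/c11.png

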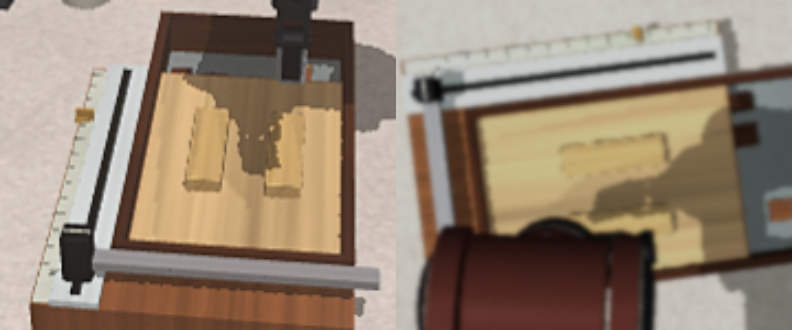

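Call:
drive_tool(motion=[[[0.4,0,-0.5],[0,0,0],-1],[[0.73,0,-0.92],[0,0,0],-1],[[0.73,0,-0.92],[0,0,0],-1],[[0.73,0,-0.92],[0,0,0],-1],[[0.73,0,-0.92],[0,0,0],-1],[[0.73,0,-0.92],[0,0,0],-1],[[0.72,0,-0.94],[0,0,0],-1],[[0,0,0],[0,0,0],-1],[[0,0.9,0],[0,0,0],-1],[[0,0.9,0],[0,0,0],-1],[[0,0,0],[0,0,0],-1],[[0,0,0],[0,0,0],-1]])

```text
time: 55.1
tool_pos: [0.5871, 0.2037, 0.1242]
tool_rot: [0.462, -0.462, -0.535, 0.536]
contact_force: [0.2, -0.3, 0.8]
gripper_width: 0.997
```

```bash
python3 - <<'E'
from h import *
need(b2w([116,169,61]),98.5)
E
python3 - <<'E'
# pointer from the initial side picture: brass pixels
from h import *
f=dict(np.load('/tmp/side.npz')); im=cv2.imread('pics/s18.png').astype(int); f['img']=im; W=pts(f)
hsv=cv2.cvtColor(cv2.imread('pics/s18.png'),cv2.COLOR_BGR2HSV)
m=(hsv[...,1]>110)&(np.abs(hsv[...,0].astype(int)-20)<12); m[:255]=0;m[270:]=0;m[:,:288]=0;m[:,306:]=0
v,u=np.nonzero(m);print(len(v),u.min(),u.max(),v.min(),v.max())
Q=np.array([w2b(p) for p in W[m]]);print(np.nanmedian(Q,0).round(1))
for a in zip(u,v,Q.round(0).tolist()):
    if a[0]%3==0: print(a)
for z in(.034,.046): print(z,w2b(ray(f,[(u.mean(),v.mean())],z)[0]))
t=cv2.imread('pics/t18.png'); hs=cv2.cvtColor(t,cv2.COLOR_BGR2HSV)
m=(hs[...,1]>110)&(np.abs(hs[...,0].astype(int)-20)<12); m[:222]=0;m[238:]=0;m[:,:305]=0;m[:,330:]=0
v,u=np.nonzero(m);g=dict(np.load('/tmp/top.npz'));print('top',len(v),u.mean(),v.mean(),w2b(ray(g,[(u.mean(),v.mean())],.042)[0]))
E
```

```text
t 55.1 shift [-0.    2.53 -0.05] board [114.9 169.  124.2] jawyaw 98.45 tilt 0.07 w 0.997 F [ 0.2 -0.3  0.8] turn_y -0.01
40 294 301 259 264
[148.8 -32.9  39.7]
(np.int64(297), np.int64(259), [162.0, -98.0, -1.0])
(np.int64(297), np.int64(260), [149.0, -32.0, 46.0])
(np.int64(300), np.int64(260), [143.0, -34.0, 45.0])
(np.int64(297), np.int64(261), [149.0, -29.0, 46.0])
(np.int64(300), np.int64(261), [143.0, -32.0, 44.0])
(np.int64(297), np.int64(262), [150.0, -35.0, 39.0])
(np.int64(300), np.int64(262), [144.0, -35.0, 39.0])
(np.int64(294), np.int64(263), [155.0, -31.0, 39.0])
(np.int64(297), np.int64(263), [150.0, -33.0, 38.0])
(np.int64(300), np.int64(263), [143.0, -32.0, 39.0])
(np.int64(294), np.int64(264), [155.0, -31.0, 36.0])
(np.int64(297), np.int64(264), [149.0, -31.0, 37.0])
(np.int64(300), np.int64(264), [143.0, -32.0, 37.0])
0.034 [150.21702255 -42.37303909  34.        ]
0.046 [147.02036152 -26.64062217  46.        ]
top 12 319.1666666666667 229.58333333333334 [147.45794779 -36.97879623  42.        ]
```

Call:
drive_tool(motion=[[[0,0.8,0],[0,0,0],-1],[[0,0.8,0],[0,0,0],-1],[[0,0.6,0],[0,0,0],-1],[[0,0.3,0],[0,0,0],-1],[[0,0,0],[0,0,0],-1],[[0,0,0],[0,0,0],1],[[0,0,0],[0,0,0],1],[[0,0,0],[0,0,0],1],[[0,0,0],[0,0,0],1],[[0,0,0],[0,0,0],1],[[0,0,0],[0,0,0],1],[[0,0,0],[0,0,0],1]])

```text
time: 56.3
tool_pos: [0.5881, 0.2042, 0.0625]
tool_rot: [-0.461, 0.462, 0.536, -0.536]
contact_force: [-2.0, -0.4, 4.4]
gripper_width: 0.221
```

```bash
python3 - <<'E'
from h import *
need(b2w([116,-37,61]),98.5)
E
```

```text
t 56.3 shift [-8.26  0.06 -0.  ] board [115.8 169.4  62.5] jawyaw 98.51 tilt 0.04 w 0.221 F [-2.  -0.4  4.4] turn_y 0.00
```

Call:
drive_tool(motion=[[[-0.4,0,0],[0,0,0],1],[[-0.8,0,0],[0,0,0],1],[[-0.8,0,0],[0,0,0],1],[[-0.9,0,0],[0,0,0],1],[[-0.9,0,0],[0,0,0],1],[[-0.9,0,0],[0,0,0],1],[[-0.9,0,0],[0,0,0],1],[[-0.9,0,0],[0,0,0],1],[[-0.8,0,0],[0,0,0],1],[[-0.5,0,0],[0,0,0],1],[[-0.35,0,0],[0,0,0],1],[[0,0,0],[0,0,0],1]])

```text
time: 57.5
tool_pos: [0.619, 0.0011, 0.0625]
tool_rot: [-0.461, 0.463, 0.536, -0.535]
contact_force: [3.2, -2.5, 4.2]
gripper_width: 0.22
```

Call:
drive_tool(motion=[[[0,0,0],[0,0,0],1],[[0,0,0],[0,0,0],1]])

```text
time: 57.7
tool_pos: [0.6188, 0.0024, 0.0625]
tool_rot: [-0.461, 0.462, 0.536, -0.536]
contact_force: [4.7, -1.9, 4.1]
gripper_width: 0.22
```

```bash
python3 - <<'E'
from h import *
need(b2w([116,-37,61]),98.5)
E
```

```text
t 57.7 shift [-0.09  0.06  0.02] board [116.4 -34.8  62.5] jawyaw 98.52 tilt 0.16 w 0.220 F [ 4.7 -1.9  4.1] turn_y 0.00
```

Call:
drive_tool(motion=[[[-0.1,0,0],[0,0,0],1],[[0,0,0],[0,0,0],1],[[0,0,0],[0,0,0],1],[[0,0,0],[0,0,0],0.2],[[0,0,0],[0,0,0],-0.2],[[0,0,0],[0,0,0],-0.2],[[0,0,0],[0,0,0],-0.2],[[0,-0.5,0],[0,0,0],-0.2],[[0,-0.9,0],[0,0,0],-0.2],[[0,-0.9,0],[0,0,0],-0.2],[[0,-0.9,0],[0,0,0],-0.2],[[0,-0.9,0],[0,0,0],-0.2]])

```text
time: 58.9
tool_pos: [0.6183, 0.0001, 0.1663]
tool_rot: [-0.461, 0.462, 0.536, -0.536]
contact_force: [0.5, -0.4, 0.2]
gripper_width: 0.597
```

Call:
drive_tool(motion=[[[0.5,0,0],[0,0,0],-0.2],[[1,0,0],[0,0,0],-0.2],[[1,0,0],[0,0,0],-0.2],[[1,0,0],[0,0,0],-0.2],[[1,0,0],[0,0,0],-0.2],[[1,0,0],[0,0,0],-0.2],[[1,0,0],[0,0,0],-0.2],[[1,0,0.5],[0,0,0],-0.2],[[1,0,0.5],[0,0,0],-0.2],[[1,0,0.5],[0,0,0],-0.2],[[0,0,0],[0,0,0],-0.2]])

```text
time: 60.0
tool_pos: [0.5433, 0.2323, 0.163]
tool_rot: [0.461, -0.46, -0.536, 0.537]
contact_force: [0.8, -1.5, -0.4]
gripper_width: 0.601
```

```bash
python3 - <<'E'
from h import *
need(b2w([116,-37,61]),98.5)
t=grab('top','t20'); f=grab('side','s20')
from tr import show
show(t)
a=t['img'][222:247,300:350]; cv2.imwrite('pics/c12.png',cv2.resize(a,None,fx=16,fy=16,interpolation=cv2.INTER_CUBIC))
Q=None
W=pts(t)
comp(t,(300,350,225,250),.079,.093,5)
comp(f,(270,340,235,300),.079,.093,5)
comp(f,(340,400,240,330),.042,.0535,60)
comp(f,(280,430,360,450),.022,.034,200)
E
```

```text
t 60.0 shift [-9.64  4.07 -1.58] board [ 75.7 203.8 163. ] jawyaw 98.73 tilt 0.16 w 0.601 F [ 0.8 -1.5 -0.4] turn_y 0.05
       -110 -118 -126 -134 -142 -150 -158 -166 -174 -182 -190 -198
   88    49   47   48   48   48   47   47   47   47   47   46   48
   80    35   35    9    8    6    6    6    8    7    7    6   38
   72    34   34   35   28   18    7    7    7    7    7    6   34
   64    36   34   34   26   19    7    6    6    7    7    7   42
   56    36   35    8    6    7    6    7    7    7    7    6   34
   48    36   34   19    8    9    7    7    6    6    7    7   42
   40    36   33   29   26   17    7    6    7    7    6    7   35
   32    35   34   31   26   18    8    8    6    7    8    7   38
   24    35   35   30   24   15    6    6    7    7    7    7   35
   16    36   35    7    6    7    7    6    7    7    6    7   41
    8    36   36    8    8    7    6    7    7    7    8    7   42
    0    35   35    6    8    7    7    7    7    6    7    8   37
   -8    34   34    7    6    7    7    7    7    7    6    6   40
  -16    36   37    6    6    6    8    6
[... 225 characters left out ...]
6
  -48    35   35    7    7    7   16   16   18    8    6    6   46
  -56    36   35    6    6    7   12   15   14    8    7    7   44
  -64    36   36    6    7    7    7    7    7    6    6    7   45
  -72    34   34    6    6    7    6    7    6    7    7    6   46
  -80    37   35    8    8    7    9    9    8    8    8    9   47
  -88    48   48   48   48   47   48   48   48   47   47   48   48
109 [321.5 242.3] [ 6.191e+02 -1.000e-01] [22.8 18.7] 1.5 z 0.0857
513 [353.9 277.9] [529.4  34.5] [29.8 95. ] 8.4 z 0.0477
528 [389.2 280. ] [463.8  24.2] [30.1 95. ] 8.6 z 0.0485
362 [369.3 324.5] [473.1 155.3] [101.6  12.3] 8.6 z 0.0477
824 [342.9 413.5] [474.9 329.4] [95.7 36.4] 5.6 z 0.0277
```

View pics/c12.png

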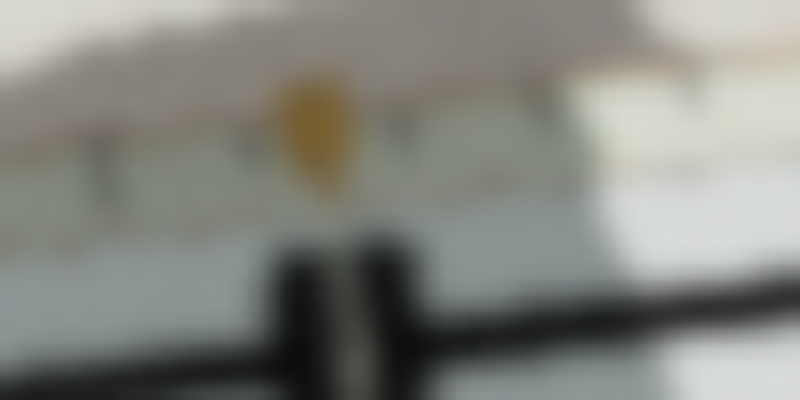

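```bash
python3 - <<'E'
from h import *
t=dict(np.load('/tmp/top.npz'))
q=lambda u,v,z: w2b(ray(t,[((u+.5)/16-.5+300,(v+.5)/16-.5+222)],z)[0]).round(1)
print('line',q(338,255,.0855),q(349,320,.0855),q(360,385,.0855))
print('ptr',q(325,185,.034),q(325,185,.046),q(317,125,.04),q(315,90,.046))
f=dict(np.load('/tmp/side.npz')); im=f['img']; W=pts(f)
hsv=cv2.cvtColor(im,cv2.COLOR_BGR2HSV)
m=(hsv[...,1]>110)&(np.abs(hsv[...,0].astype(int)-20)<12); m[:255]=0;m[272:]=0;m[:,:286]=0;m[:,304:]=0
Q=np.array([w2b(p) for p in W[m]]);print('side ptr',len(Q),np.nanmedian(Q[abs(Q[:,2]-40)<8],0).round(1), 'top face',np.nanmedian(Q[Q[:,2]>44],0).round(1))
m=(W[...,2]>.0835)&(W[...,2]<.088);m[:225]=0;m[300:]=0;m[:,:275]=0;m[:,345:]=0
Q=np.array([w2b(p) for p in W[m]]);Q=Q[(abs(Q[:,0]-116)<18)&(abs(Q[:,1]+37)<25)];print('side grip top',len(Q),np.median(Q,0).round(1),np.percentile(Q,[3,97],0).round(1))
a=im[225:285,280:340]; cv2.imwrite('pics/c13.png',cv2.resize(a,None,fx=9,fy=9,interpolation=cv2.INTER_CUBIC))
E
```

```text
line [126.8 -36.8  85.5] [118.3 -37.1  85.5] [109.9 -37.5  85.5]
ptr [140.4 -37.7  34. ] [139.4 -37.4  46. ] [148.1 -37.5  40. ] [152.3 -37.6  46. ]
side ptr 12 [153.1 -32.8  41.4] top face [153.1 -33.2  45. ]Traceback (most recent call last):
  File "<stdin>", line 11, in <module>
IndexError: too many indices for array: array is 1-dimensional, but 2 were indexed
```

```bash
python3 -c "
from plant import manip
print(manip.job_done())"
```

```text
the job is handed in; nothing more can be done
None
```

The board is set up for the next cut and I handed the job in at about 60 s; no verdict was reported.

**What I did:**
- **Guide:** parked it at the end first, and slid it back out only after both slats were down.
- **Offcuts:** swept all three offcuts that were present into the trough with the scraper, in two lanes.
- **Slats:** laid the two slats lengthwise on the cleared bed.

**Last checks:**
- **Guide:** the top camera puts the white line at board y -37.1 mm and the brass pointer at -37.5 mm, so they agree within about 0.5 mm. The side camera put the pointer about 4 mm further along. It reads 2 to 3 mm off in that direction elsewhere too, so I relied on the top camera. A side-camera check of the line itself found no usable points.
- **Slats:** flat on the bed at about x ±33, y 5 mm, aligned with the board to within a degree.
- **Offcuts:** two lean against the bed step, with their undersides at about z 18 mm and y -128 mm. The third lies flat.
- **Scraper:** upright and let go on the mat, about 29 mm from its centre (45 mm is allowed).
- **Other things:** I did not measure the glue, cup, egg or varnish at the end; the arm kept clear of them.

**Mishaps:**
- **Scraper hooked on a finger:** after the first set-down it hung by its cap on the open gripper and I carried it a short way before noticing. I set it back on the mat, slid the finger out from under the cap and confirmed it was standing.
- **Scraper shifted:** it later moved about 25 mm while the arm was elsewhere, presumably the announced knock. I left it because it was still within tolerance.

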